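# Refit the filling depositor head after washing

## Task

Refit the washed filling depositor: thread every spring on the blue mat down over a piston rod of its own (any rods) until it stands fully on the base plate, twisting it a little if the coils snag, and push the star handle fully home on the square drive shaft. Only when all of these are on and let go, lock the head: lift the red bolt handle out of its notch, slide the bolt across and drop the handle down into the other notch. Leave everything else on the table where it is.

Things in the scene. Friction and masses are not known exactly. Their poses are not given: they have to be found in the camera images.
- spring1_mid (a point): centre (half-way up, on the axis) of a bright steel coil spring that stands on its end; 62 mm long, outside diameter 54 mm, clear bore 42 mm, 0.2 kg, very stiff (hands cannot compress it); its z axis is the spring's axis. Two to four springs are present, on the blue mat to the left
- spring1: the same spring 1; origin at the centre of its lower end
- spring2_mid (a point): centre (half-way up, on the axis) of a bright steel coil spring that stands on its end; 62 mm long, outside diameter 54 mm, clear bore 42 mm, 0.2 kg, very stiff (hands cannot compress it); its z axis is the spring's axis. Two to four springs are present, on the blue mat to the left
- spring2: the same spring 2; origin at the centre of its lower end
- spring3_mid (a point): centre (half-way up, on the axis) of a bright steel coil spring that stands on its end; 62 mm long, outside diameter 54 mm, clear bore 42 mm, 0.2 kg, very stiff (hands cannot compress it); its z axis is the spring's axis. Two to four springs are present, on the blue mat to the left
- spring3: the same spring 3; origin at the centre of its lower end
- spring4_mid (a point): centre (half-way up, on the axis) of a bright steel coil spring that stands on its end; 62 mm long, outside diameter 54 mm, clear bore 42 mm, 0.2 kg, very stiff (hands cannot compress it); its z axis is the spring's axis. Two to four springs are present, on the blue mat to the left
- spring4: the same spring 4; origin at the centre of its lower end
- rod1_seat (a point): foot of the near left upright piston rod, on its axis at the top face of the head's 30 mm thick base plate, where a spring's lower end comes to rest; rod 35 mm thick, 76 mm tall above this point, its last 8 mm tapering to 25 mm. The four rods stand in a 95 mm square. Axes: those of the head (x away from the bolt, y along the bolt, z up)
- rod2_seat (a point): foot of the near right upright piston rod, on its axis at the top face of the head's 30 mm thick base plate, where a spring's lower end comes to rest; rod 35 mm thick, 76 mm tall above this point, its last 8 mm tapering to 25 mm. The four rods stand in a 95 mm square. Axes: those of the head (x away from the bolt, y along the bolt, z up)
- rod3_seat (a point): foot of the far left upright piston rod, on its axis at the top face of the head's 30 mm thick base plate, where a spring's lower end comes to rest; rod 35 mm thick, 76 mm tall above this point, its last 8 mm tapering to 25 mm. The four rods stand in a 95 mm square. Axes: those of the head (x away from the bolt, y along the bolt, z up)
- rod4_seat (a point): foot of the far right upright piston rod, on its axis at the top face of the head's 30 mm thick base plate, where a spring's lower end comes to rest; rod 35 mm thick, 76 mm tall above this point, its last 8 mm tapering to 25 mm. The four rods stand in a 95 mm square. Axes: those of the head (x away from the bolt, y along the bolt, z up)
- star_mid (a point): centre (half-way up, on the bore axis) of the loose star handle: black square hub 40 x 40 mm, 56 mm high, 0.3 kg, with a square 22.4 mm bore right through from top to bottom and four red arms low on the hub's corners; it lies with the arms at the bottom and goes on that way up. x and y axes are square to the flats of hub and bore, z up along the bore
- star: the same star handle; origin at the centre of its lower face. Its arms are 16 mm thick, their tops 17.5 mm above that face, and reach 61 mm from the axis
- shaft_seat (a point): foot of the brass square drive shaft on its axis, at the top of its grey gearbox, where the handle's lower face comes to rest; shaft 20 x 20 mm, 52 mm tall above this point, its last 8 mm tapering to 12 mm. x and y axes are square to the shaft's flats, z up. The shaft is stiff to turn (0.4 N m, can turn 0.8 rad either way) and stands at a different angle each time
- bolt_knob (a point): centre of the red grip of the barrel bolt's handle, a cylinder 20 mm thick, 30 mm long along the handle, 58 mm out from the bolt's axis. The bolt lies level along the head's near side, axis 55 mm above the table; its handle points to the robot. The point turns with the handle: y axis along the bolt, the way it slides to lock; -x axis out along the handle
- bolt_slide (a joint): travel of the bolt along its axis, m: about 0 in the open notch (as it starts), 0.060 at the locked notch, growing along the head's +y (about the robot's left); about 2 N to slide
- bolt_lift (a joint): angle of the bolt's handle, rad: 0 level, down in a notch; grows to 1.2 as the grip is lifted up and over. It rests in a notch (18 mm wide; handle 11 mm thick there) of a yellow comb plate, 22 to 30 mm out from the bolt's axis, its top 8 mm above that axis. Above 0.65 the handle clears the comb. Let go, it falls back by its own weight
- mug: bystander, to be left alone: white mug, 85 mm high, 72 mm across, its handle reaching 72 mm from its axis along its +y; origin at the centre of its underside
- jar: bystander, to be left alone: amber glass jar, 90 mm high, 72 mm across; origin at the centre of its underside
- nozzle: bystander, to be left alone: aluminium piping nozzle cone, 75 mm high; origin at the centre of its underside
- timer: bystander, to be left alone: white kitchen timer, 70 x 70 x 35 mm; origin at the centre of its underside
- shaker: bystander, to be left alone: steel sugar shaker, 120 mm high, 60 mm across; origin at the centre of its underside
Not all that is in view belongs to the job. What is shaped like the spring1 but green is not meant. Leave any purple look-alike of the spring3 alone.

How it is judged:
By the outcome, as a careful person would: the job done as asked, in the order asked, and still so for the second after the job is handed in, with the robot touching nothing.
Of spring1, spring2, spring3, spring4 only 2 to 4 are there at a start; the rules pass over those that are not, and their reading is None.
At some moment in a run one of spring1, spring2, spring3, spring4, star may be knocked a few centimetres aside while the robot is not near it.
It also fails if it takes over 210 s, if anything falls off the work surface, if the arm or the gripper's body presses on something with over 40 N, if the wrist force passes 120 N, or if a joint passes its speed limit or range.

## Robot

A 6-joint arm with a two-finger parallel gripper is mounted at the origin on the work surface. World frame = base frame: x ahead of the robot, y to its left, z up, the work surface at z = 0. Lengths are in m, angles in rad, forces in N, time in s.
With the tool pointing down it reaches from about 0.35 to 0.85 m from the base axis. Payload 8.1 kg.
Tool frame: the origin (TCP) lies between the finger pads; the fingertips stand 14 mm ahead of it and the grasp point (between the pads) lies 5 mm behind it; z points along the fingers, y is the direction in which the jaws open and shut (so a half turn about z gives the same grasp; the last joint's range is limited). The gripper opens to 93 mm and grips with 3 to 60 N. Pads are 15 mm wide; open, the fingers measure 128 mm over their backs; the gripper's body (75 mm by 188 mm) begins 65 mm behind the grasp point.
Start: joints at [1.049, 0.13, 1.488, -0, 1.523, -0.085], TCP at [0.254, 0.544, 0.209] pointing down, gripper open.
Joint ranges: [-2.96, 2.96], [-0.89, 2.26], [0.02, 2.5], [-1.34, 4.48], [0, 2.73], [-2.66, 2.66]. Speed limits (rad/s): [2.39, 2.39, 2.79, 3.14, 3.14, 3.14].

## Interface

Orientations are given as a unit quaternion [w, x, y, z].
In Python, from rig import bot gives the robot as it stands.
- The arm moves only by the tool apply_moves, never from a script. Its arguments are lists of equal length, an entry for each row: "twist": the turn, a rotation vector about the world's x, y, z in degrees, a list of three; "travel": the shift along the world's x, y, z in m, a list of three; "grip": the opening in per cent of the stroke, from 0 (shut) to 100 (fully open). A call has 1 to 8 rows; each row is the pose to reach, as a shift and turn from the pose commanded when the call began; what a row does not reach only later rows make up. A row lasts 1/12 s, in which the tool goes at most 41.7 mm and 7.16 degrees, less where a joint would pass 70% of its speed; a pose out of reach is approached as far as the arm can. A call with a gripper value outside its range is refused whole. The fingers move at their own pace and stop on an object; "grip_force" is the grip in N (left out, the last holds). Time passes only in rows, so rows that repeat a pose let the fingers close. It gives the time, the measured TCP pose, the force and the opening at its end, in the units of the state.
- bot.sense(): the state, without advancing time (a new reading comes with each control period).
- bot.snapshot(name): name is "scene" or "top"; returns a dict with "pixels" (384x512x3 uint8, red, green, blue), "range_z" (384x512 float32, m along the optical axis (not along the pixel's ray), 0 where there is no reading), "fx", "fy", "cx", "cy" (pixels), "dist" ([k1, k2, p1, p2, k3] as OpenCV has them; the pictures are not rectified), "eye" and "attitude" of the camera in the world. Camera axes: x right, y down, z forward; pixel columns grow to the right and rows downward; lengths in m; the calibration is good to about 2 mm. A picture is of the moment at which its call begins.
- bot.finish_job(): hands the job in, once; it reports no verdict.
The state is a dict: "t": time; "joints": joint angles; "dq": joint speeds; "joint_efforts": joint torques, N m; "tcp_pos": TCP position; "tool_rot": TCP orientation; "wrist_force": force on the tool from outside, world axes, zero at the start; "moment": the same for the moment, N m; "gripper_width": finger opening in m.
Only numpy, scipy, OpenCV 4.12 (cv2) and the standard library are available. Lean on these libraries where they do the work, as an engineer would, in place of code of your own. Each camera call takes 0.05 s, during which the arm holds its last target. There are 200 camera calls.

## Working session

There is one attempt and no reset: what is moved stays moved. The work goes in short steps, Python scripts to look and compute and a tool call to move; the robot and the scene stay as the last step left them, time stands still between calls to the robot, and variables do not carry over. Pictures are saved under pics/ and viewed, about 12 in all and at most 16, crops included, and the job is handed in when it is done.

Besides the shell and the picture viewer there is one more tool, called as name(argument=value, ...), one argument or row to a line, values as JSON. apply_moves: Moves the arm, as the interface text tells. Its arguments: {"type":"object","properties":{"twist":{"type":"array"},"travel":{"type":"array"},"grip":{"type":"array"},"grip_force":{"type":"number"}},"required":["twist","travel","grip"]}

```bash
ls; mkdir -p pics; cat > h.py <<'E'
import numpy as np, cv2
from rig import bot
from scipy.spatial.transform import Rotation as R
def snap(n):
    s=bot.snapshot(n); 
    a=np.array(s['attitude'],float)
    s['R']=a if a.shape==(3,3) else R.from_quat(a[[1,2,3,0]]).as_matrix()
    s['K']=np.array([[s['fx'],0,s['cx']],[0,s['fy'],s['cy']],[0,0,1]]);s['d']=np.array(s['dist'],float)
    return s
def save(s,name,crop=None,k=1):
    im=s['pixels'][:,:,::-1]
    if crop: im=im[crop[1]:crop[3],crop[0]:crop[2]]
    cv2.imwrite('pics/'+name,cv2.resize(im,None,fx=k,fy=k,interpolation=cv2.INTER_CUBIC))
def rays(s,uv):
    uv=np.asarray(uv,float).reshape(-1,1,2)
    p=cv2.undistortPoints(uv,s['K'],s['d'])[:,0]
    return np.c_[p,np.ones(len(p))]
def plane(s,uv,z):
    d=rays(s,uv)@s['R'].T; e=np.array(s['eye']); t=(z-e[2])/d[:,2]
    return e+d*t[:,None]
def cloud(s):
    v,u=np.mgrid[:384,:512]; r=rays(s,np.c_[u.ravel(),v.ravel()])
    P=(r*s['range_z'].reshape(-1,1))@s['R'].T+np.array(s['eye'])
    P[s['range_z'].ravel()==0]=np.nan
    return P.reshape(384,512,3)
def proj(s,P):
    Rt=s['R'].T; t=-Rt@np.array(s['eye'])
    return cv2.projectPoints(np.asarray(P,float).reshape(-1,1,3),cv2.Rodrigues(Rt)[0],t,s['K'],s['d'])[0][:,0]
E
python3 - <<'E'
from h import *
for n in('scene','top'):
    s=snap(n); save(s,n+'0.png',k=1.5); print(n,s['eye'],s['attitude'],s['fx'],s['dist'],(s['range_z']>0).mean())
print(bot.sense())
E
```

```text
pics
scene [ 1.12172643 -0.26315958  1.02760324] [-0.24819609  0.77589976  0.55454236 -0.16988534] 387.96365186046904 [0.03668254 0.         0.         0.         0.        ] 0.9961191813151041
top [ 0.33903462 -0.03947465  1.27414115] [ 0.03946092 -0.69793245  0.71341067 -0.0487683 ] 467.1731349173116 [-0.17400318  0.          0.          0.          0.        ] 0.9959971110026041
{'t': 0.1, 'joints': array([ 1.04860117e+00,  1.31068104e-01,  1.48918363e+00,  1.07992240e-05,
        1.52304366e+00, -8.53908075e-02]), 'dq': array([-0.00055754,  0.00047776, -0.00208859, -0.0007245 , -0.00048325,
       -0.00109071]), 'joint_efforts': array([ 1.13853137e-03, -5.61340463e+01, -4.93094945e+01,  7.70147564e-02,
        2.91039952e-02, -8.91208430e-06]), 'tcp_pos': array([0.25352241, 0.54319859, 0.20779559]), 'tool_rot': array([-2.59826751e-04,  2.16670209e-01,  9.76244486e-01, -8.10772149e-04]), 'wrist_force': array([-0.17003324, -0.05870969,  0.55511704]), 'moment': array([ 0.02457266, -0.03549552,  0.02702082]), 'gripper_width': 0.0930503092087461}
```

View pics/scene0.png

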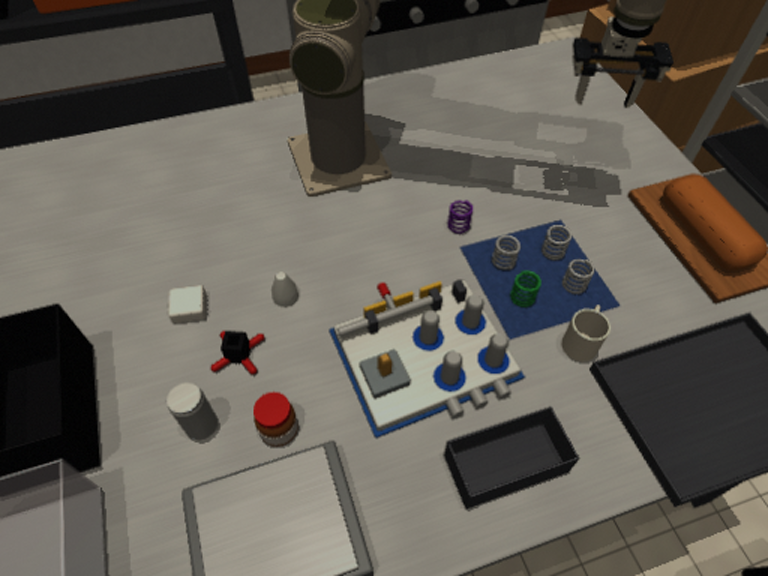

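View pics/top0.png

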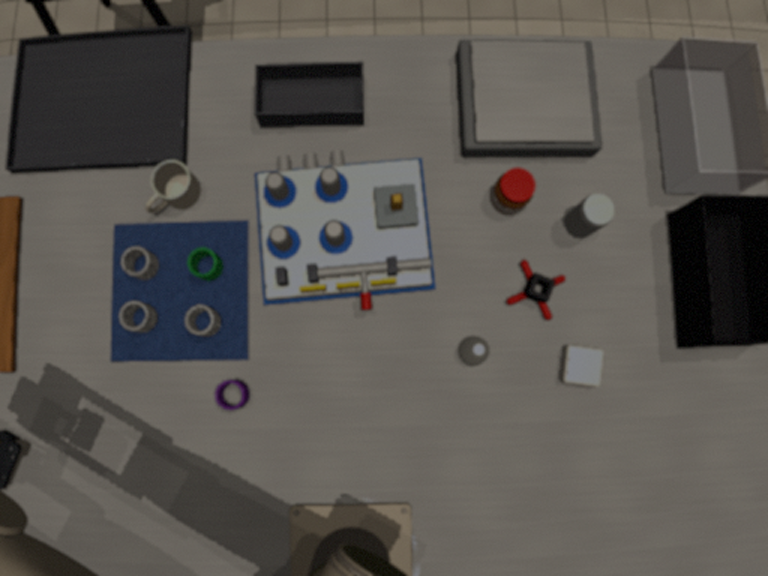

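The top view (768-px scale) shows three bright springs at (138,263), (137,317) and (202,321). Things that could be mistaken for them are the green one at (205,264) and the purple one at (233,394). The star is at (538,288), the shaft at (396,200), the rods at (278,183), (329,180), (283,237) and (335,232), and the bolt knob at (366,300). Next I measure these from both views' depth, and save a close crop to check the choice.

```bash
cat > m.py <<'E'
from h import *
def circ(P):
    A=np.c_[2*P[:,:2],np.ones(len(P))]; x=np.linalg.lstsq(A,(P[:,:2]**2).sum(1),rcond=None)[0]
    return x[:2],np.sqrt(x[2]+x[:2]@x[:2])
def seg(C,s,lo,hi,box,mask=None):
    m=(C[...,2]>lo)&(C[...,2]<hi)&(C[...,0]>box[0])&(C[...,0]<box[1])&(C[...,1]>box[2])&(C[...,1]<box[3])
    if mask is not None: m&=mask
    n,L,st,ce=cv2.connectedComponentsWithStats(m.astype(np.uint8),connectivity=8)
    return [(C[L==i],ce[i]) for i in range(1,n) if st[i,4]>=8]
E
python3 - <<'E'
from m import *
S=snap('top');T=snap('scene')
save(S,'crop1.png',(60,100,310,280),3)
for n,s in(('top',S),('scene',T)):
    C=cloud(s); print(n)
    for u,v in ([(138/1.5,263/1.5),(202/1.5,321/1.5),(366/1.5,300/1.5),(538/1.5,288/1.5),(396/1.5,200/1.5)] if n=='top' else []):
        print(u,v,C[int(v),int(u)].round(4))
    for nm,lo,hi,box in(('spring',.05,.075,(.2,.6,.1,.5)),('rodtops',.095,.115,(.3,.7,-.1,.25)),('shaft',.06,.15,(.3,.7,-.12,.02)),('star',.045,.07,(.3,.6,-.35,-.1)),('tall',.07,.14,(.2,.8,-.5,.5))):
        for P,c in seg(C,s,lo,hi,box):
            print(nm,c.round(0),len(P),P.mean(0).round(4),'zmax',np.percentile(P[:,2],95).round(4),'ext',(P.max(0)-P.min(0)).round(3), 'circ',*[np.round(q,4) for q in circ(P)])
    hsv=cv2.cvtColor(s['pixels'],cv2.COLOR_RGB2HSV)
    red=((hsv[...,0]<8)|(hsv[...,0]>172))&(hsv[...,1]>170)&(hsv[...,2]>70)
    yel=(hsv[...,0]>20)&(hsv[...,0]<32)&(hsv[...,1]>150)&(hsv[...,2]>90)
    for nm,mk in(('red',red),('yel',yel)):
        for P,c in seg(C,s,0.0,.12,(.2,.7,-.4,.3),mk):
            print(nm,c.round(0),len(P),P.mean(0).round(4),P.min(0).round(3),P.max(0).round(3))
E
```

```text
top
92.0 175.33333333333334 [ 0.5531  0.389  -0.0009]
134.66666666666666 214.0 [ 0.4415  0.2678 -0.004 ]
244.0 200.0 [ 0.467  -0.0373  0.0634]
358.6666666666667 192.0 [ 0.4886 -0.3534  0.0043]
264.0 133.33333333333334 [ 0.6353 -0.0924  0.1019]
spring [188. 164.] 13 [0.5646 0.1087 0.0627] zmax 0.0727 ext [0.004 0.017 0.024] circ [0.5764 0.111 ] 0.0132
spring [ 90. 173.] 130 [0.5488 0.3757 0.0591] zmax 0.0636 ext [0.05  0.053 0.014] circ [0.5468 0.3745] 0.0236
spring [135. 174.] 128 [0.5422 0.2519 0.0594] zmax 0.0637 ext [0.051 0.051 0.016] circ [0.5418 0.252 ] 0.023
spring [187. 183.] 89 [0.5139 0.1104 0.0676] zmax 0.073 ext [0.031 0.019 0.023] circ [0.5142 0.1108] 0.0109
spring [ 89. 211.] 142 [0.4473 0.3752 0.0596] zmax 0.0644 ext [0.054 0.054 0.015] circ [0.4483 0.3755] 0.024
spring [134. 213.] 136 [0.4398 0.2536 0.0599] zmax 0.0652 ext [0.05  0.052 0.019] circ [0.4399 0.2557] 0.0236
spring [152. 263.] 136 [0.3076 0.2048 0.0596] zmax 0.0641 ext [0.05  0.051 0.018] circ [0.308  0.2035] 0.0236
rodtops [219. 118.] 136 [0.678  0.0227 0.1035] zmax 0.1087 ext [0.033 0.032 0.016] circ [0.
[... 7885 characters left out ...]
11 [ 0.4422 -0.3682  0.0202] [ 0.435 -0.373  0.012] [ 0.468 -0.362  0.056]
red [170. 226.] 42 [ 0.4732 -0.3075  0.0161] [ 0.465 -0.323  0.011] [ 0.481 -0.292  0.022]
red [146. 242.] 48 [ 0.5036 -0.3846  0.0161] [ 0.488 -0.399  0.   ] [ 0.512 -0.37   0.022]
red [166. 244.] 54 [ 0.5266 -0.3319  0.0162] [ 0.51  -0.344  0.008] [ 0.543 -0.322  0.021]
red [181. 273.] 422 [ 0.6655 -0.3074  0.0893] [ 0.601 -0.338  0.003] [ 0.696 -0.276  0.094]
yel [284. 191.] 14 [0.4938 0.0491 0.0651] [0.49  0.036 0.062] [0.497 0.066 0.067]
yel [268. 197.] 14 [ 0.4954 -0.0046  0.0632] [ 0.492 -0.022  0.061] [0.5   0.014 0.068]
yel [247. 204.] 15 [ 0.5024 -0.0748  0.0649] [ 0.499 -0.087  0.061] [ 0.507 -0.058  0.07 ]
```

View pics/crop1.png

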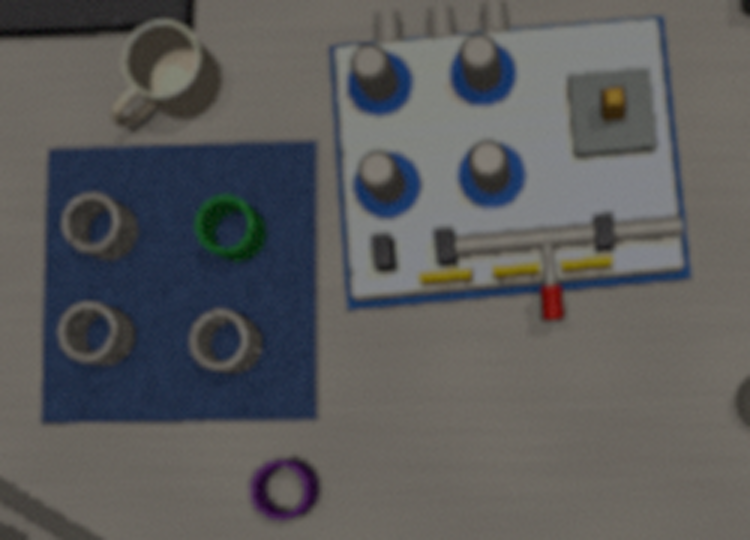

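The crop confirms the choice: bright springs A (0.547,0.375), B (0.449,0.376) and C (0.440,0.256). The green one at crop (228,227) and the purple one at (285,488) stay put. I'll refine the star, shaft and plate measurements while starting towards A.

apply_moves(
  twist=[
    [0,0,0],
    [0,0,0],
    [0,0,0],
    [0,0,0],
    [0,0,0],
    [0,0,0],
    [0,0,0],
    [0,0,0],
  ],
  travel=[
    [0.293,-0.169,-0.06],
    [0.293,-0.169,-0.06],
    [0.293,-0.169,-0.06],
    [0.293,-0.169,-0.06],
    [0.293,-0.169,-0.06],
    [0.293,-0.169,-0.06],
    [0.293,-0.169,-0.06],
    [0.293,-0.169,-0.06],
  ],
  grip=[80,80,80,80,80,80,80,80],
  grip_force=25,
)

```text
t: 0.87
tcp_pos: [0.5396, 0.3783, 0.15]
tool_rot: [-0.0, 0.217, 0.976, -0.0]
wrist_force: [0.3, 0.4, 0.1]
gripper_width: 0.0742
```

```bash
cat > w.py <<'E'
from m import *
def shot(): return snap('top'),snap('scene')
def box(C,x,y,r,lo,hi):
    m=(abs(C[...,0]-x)<r)&(abs(C[...,1]-y)<r)&(C[...,2]>lo)&(C[...,2]<hi); return C[m]
E
python3 - <<'E'
from w import *
S,T=shot()
for s in(S,T):
    C=cloud(s)
    # plate / gearbox / mat heights
    for nm,x,y in(('plate',.63,.066),('plate2',.60,-.03),('table',.40,.05)):
        P=box(C,x,y,.012,-.02,.15); print(nm,np.median(P[:,2]).round(4))
    G=box(C,.640,-.093,.035,.035,.06); print('gbox',np.median(G[:,2]).round(4),cv2.minAreaRect(G[:,:2].astype(np.float32)))
    P=box(C,.640,-.093,.02,.062,.115); print('shaft',len(P),cv2.minAreaRect(P[:,:2].astype(np.float32)),np.percentile(P[:,2],90))
    P=box(C,.640,-.093,.02,.10,.115); print('shafttop',len(P),P.mean(0).round(4),cv2.minAreaRect(P[:,:2].astype(np.float32)))
    P=box(C,.486,-.345,.05,.045,.075); print('hub',len(P),cv2.minAreaRect(P[:,:2].astype(np.float32)),np.median(P[:,2]))
    hsv=cv2.cvtColor(s['pixels'],cv2.COLOR_RGB2HSV)
    red=((hsv[...,0]<10)|(hsv[...,0]>170))&(hsv[...,1]>140)&(hsv[...,2]>50)
    m=red&(np.hypot(C[...,0]-.486,C[...,1]+.345)<.08)&(C[...,2]<.03)&(C[...,2]>.008)
    Q=C[m]; d=Q[:,:2]-[.486,-.3465]; a=np.arctan2(d[:,1],d[:,0]); w=np.hypot(*d.T); k=w>.025
    print('arms',np.degrees(np.angle((w[k]*np.exp(4j*a[k])).sum())/4), 'maxr',[w[(a>lo)&(a<lo+np.pi/2)].max().round(3) for lo in np.radians([-20-90,-20,70,])])
    print('rect arms',cv2.minAreaRect(Q[:,:2].astype(np.float32)))
save(S,'shaft_t.png',(235,110,295,160),8);save(T,'shaft_s.png',(225,215,290,265),8)
a=cv2.imread('pics/shaft_t.png');b=cv2.imread('pics/shaft_s.png');h=400
cv2.imwrite('pics/shaft.png',cv2.resize(np.hstack([a[:400],b[:400]]),(800,320)))
q=bot.sense();print(q['t'],q['tcp_pos'],q['gripper_width'])
E
```

```text
plate 0.03
plate2 0.0302
table -0.0002
gbox 0.0501 ((0.6396175622940063, -0.09348506480455399), (0.06790950894355774, 0.07033708691596985), 88.82007598876953)
shaft 88 ((0.6398964524269104, -0.09353853017091751), (0.02121921442449093, 0.020017806440591812), 6.081521987915039) 0.10417084951627306
shafttop 26 [ 0.6394 -0.0936  0.1029] ((0.638390839099884, -0.09381045401096344), (0.013054602779448032, 0.014072170481085777), 88.25189208984375)
hub 193 ((0.48644259572029114, -0.3494444489479065), (0.042138565331697464, 0.04158417880535126), 67.41989135742188) 0.05562171999082377
arms 22.054689842960922 maxr [np.float64(0.057), np.float64(0.056), np.float64(0.057)]
rect arms ((0.4850028455257416, -0.34752339124679565), (0.08587825298309326, 0.0840173214673996), 67.305908203125)
plate 0.0314
plate2 0.0313
table 0.0019
gbox 0.051 ((0.6401385068893433, -0.09312780201435089), (0.06977615505456924, 0.06984027475118637), 89.5616683959961)
shaft 96 ((0.6397216320037842, -0.09315527230501175), (0.018377315253019333, 0.01966629922389984), 2.491827964782715) 0.10261726484005407
shafttop 26 [ 0.639  -0.0927  0.1023] ((0.6386140584945679, -0.09341366589069366), (0.015472539700567722, 0.017512142658233643), 86.4692611694336)
hub 171 ((0.48588255047798157, -0.34708988666534424), (0.040835000574588776, 0.04226352274417877), 65.58727264404297) 0.055986445959582465
arms 21.9769496802566 maxr [np.float64(0.06), np.float64(0.059), np.float64(0.057)]
rect arms ((0.4887275993824005, -0.3479021191596985), (0.08661550283432007, 0.08595172315835953), 67.2076416015625)
0.9667 [0.54204957 0.37474987 0.14800151] 0.07411575167753244
```

View pics/shaft.png

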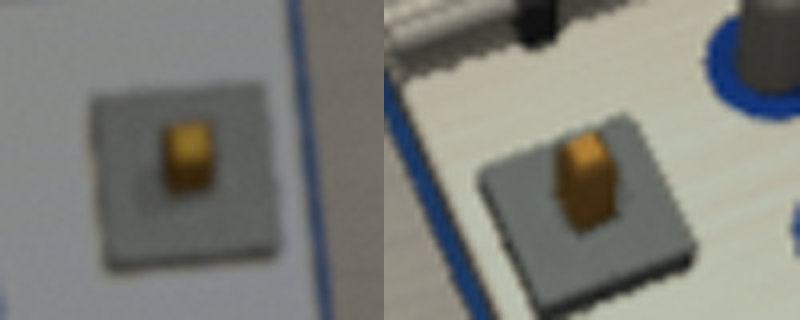

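The shaft is nearly square to the head, and I'll take its yaw more precisely later. Plate top is 0.030–0.031 and the gearbox top 0.0505. Now I grasp A.

apply_moves(
  twist=[
    [0,0,0],
    [0,0,0],
    [0,0,0],
    [0,0,0],
    [0,0,0],
    [0,0,0],
    [0,0,0],
    [0,0,0],
  ],
  travel=[
    [0,0,0],
    [0,0,-0.035],
    [0,0,-0.07],
    [0,0,-0.09],
    [0,0,-0.104],
    [0,0,-0.104],
    [0,0,-0.104],
    [0,0,-0.104],
  ],
  grip=[80,80,80,80,80,80,80,40],
)

```text
t: 1.63
tcp_pos: [0.539, 0.381, 0.0489]
tool_rot: [0.001, 0.216, 0.976, 0.001]
wrist_force: [0.8, 0.5, 0.3]
gripper_width: 0.0714
```

apply_moves(
  twist=[
    [0,0,0],
    [0,0,0],
    [0,0,0],
    [0,0,0],
    [0,0,0],
    [0,0,0],
  ],
  travel=[
    [0,0,0],
    [0,0,0],
    [0,0,0],
    [0,0,0],
    [0,0,0],
    [0,0,0],
  ],
  grip=[40,40,40,40,40,40],
)

```text
t: 2.13
tcp_pos: [0.539, 0.38, 0.0482]
tool_rot: [0.001, 0.217, 0.976, 0.001]
wrist_force: [-1.3, -1.5, 6.8]
gripper_width: 0.0526
```

apply_moves(
  twist=[
    [0,0,0],
    [0,0,0],
    [0,0,0],
    [0,0,0],
    [0,0,0],
    [0,0,0],
  ],
  travel=[
    [0,0,0.03],
    [0,0,0.06],
    [0,0,0.09],
    [0,0,0.12],
    [0,0,0.12],
    [0,0,0.12],
  ],
  grip=[40,40,40,40,40,40],
)

```text
t: 2.63
tcp_pos: [0.5396, 0.3805, 0.1693]
tool_rot: [0.002, 0.217, 0.976, 0.002]
wrist_force: [-0.2, -0.1, -2.5]
gripper_width: 0.0523
```

The first move stopped 8 mm short because of the rate limit, so the grip is off-centre. I set it down, centre on it and regrip.

apply_moves(
  twist=[
    [0,0,0],
    [0,0,0],
    [0,0,0],
    [0,0,0],
    [0,0,0],
    [0,0,0],
    [0,0,0],
    [0,0,0],
  ],
  travel=[
    [0,0,-0.03],
    [0,0,-0.06],
    [0,0,-0.09],
    [0,0,-0.11],
    [0,0,-0.12],
    [0,0,-0.12],
    [0,0,-0.12],
    [0,0,-0.12],
  ],
  grip=[40,40,40,40,40,40,80,80],
)

```text
t: 3.3
tcp_pos: [0.5373, 0.3792, 0.0451]
tool_rot: [-0.001, 0.217, 0.976, -0.001]
wrist_force: [-0.9, 0.8, -0.0]
gripper_width: 0.0626
```

apply_moves(
  twist=[
    [0,0,0],
    [0,0,0],
    [0,0,0],
    [0,0,0],
    [0,0,0],
  ],
  travel=[
    [0,0,0],
    [0,0,0],
    [0.008,-0.005,0],
    [0.008,-0.005,0],
    [0.008,-0.005,0],
  ],
  grip=[80,80,80,80,80],
)

```text
t: 3.72
tcp_pos: [0.5469, 0.3744, 0.0468]
tool_rot: [0.0, 0.217, 0.976, 0.0]
wrist_force: [-0.5, 0.1, -0.1]
gripper_width: 0.0743
```

```bash
cat >> w.py <<'E'
def top(s,C,x,y,r=.04,lo=.05,hi=.075,name='',low=0):
    hsv=cv2.cvtColor(s['pixels'],cv2.COLOR_RGB2HSV)
    m=(np.hypot(C[...,0]-x,C[...,1]-y)<r)&(C[...,2]>lo)&(C[...,2]<hi)
    P=C[m]
    if len(P)<8: print(name,'few',len(P)); return
    (c,sz,a)=cv2.minAreaRect(P[:,:2].astype(np.float32))
    print(name,len(P),'circ',*[np.round(q,4) for q in circ(P)],'rect',np.round(c,4),np.round(sz,3),'z95',np.percentile(P[:,2],95).round(4))
E
python3 - <<'E'
from w import *
S,T=shot()
for s in(S,T):
    C=cloud(s); top(s,C,.547,.375)
save(T,'a1.png',(320,120,450,220),4)
print(bot.sense()['tcp_pos'])
E
```

```text
few 0
 125 circ [0.5433 0.3772] 0.0258 rect [0.5456 0.3798] [0.073 0.052] z95 0.0691
[0.54634526 0.37455035 0.04661631]
```

View pics/a1.png

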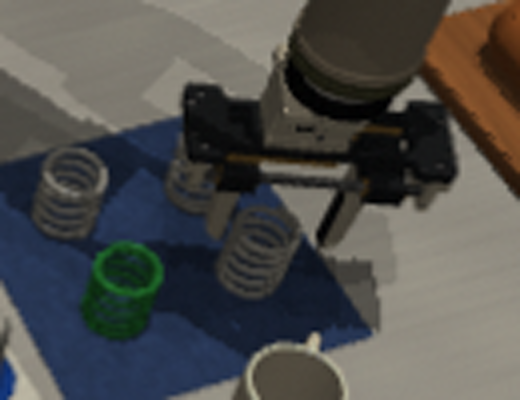

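The spring stands upright between the fingers at crop (258,252). Regripping now.

apply_moves(
  twist=[
    [0,0,0],
    [0,0,0],
    [0,0,0],
    [0,0,0],
    [0,0,0],
    [0,0,0],
    [0,0,0],
  ],
  travel=[
    [0,0,0],
    [0,0,0],
    [0,0,0],
    [0,0,0],
    [0,0,0],
    [0,0,0],
    [0,0,0],
  ],
  grip=[40,40,40,40,40,40,40],
)

```text
t: 4.4
tcp_pos: [0.5461, 0.3746, 0.0466]
tool_rot: [-0.0, 0.217, 0.976, -0.0]
wrist_force: [-0.2, -1.8, 1.4]
gripper_width: 0.0533
```

apply_moves(
  twist=[
    [0,0,0],
    [0,0,0],
    [0,0,0],
    [0,0,0],
    [0,0,0],
    [0,0,0],
  ],
  travel=[
    [0,0,0.03],
    [0,0,0.06],
    [0,0,0.09],
    [0,0,0.12],
    [0,0,0.12],
    [0,0,0.12],
  ],
  grip=[40,40,40,40,40,40],
)

```text
t: 4.9
tcp_pos: [0.5475, 0.3757, 0.169]
tool_rot: [0.002, 0.217, 0.976, 0.002]
wrist_force: [0.6, 0.8, -1.8]
gripper_width: 0.0533
```

apply_moves(
  twist=[
    [0,0,0],
    [0,0,0],
    [0,0,0],
    [0,0,0],
    [0,0,0],
    [0,0,0],
    [0,0,0],
    [0,0,0],
  ],
  travel=[
    [0.015,-0.03,0.01],
    [0.032,-0.065,0.01],
    [0.048,-0.1,0.01],
    [0.064,-0.13,0.01],
    [0.08,-0.16,0.01],
    [0.095,-0.195,0.01],
    [0.112,-0.225,0.01],
    [0.12,-0.245,0.01],
  ],
  grip=[40,40,40,40,40,40,40,40],
)

```text
t: 5.57
tcp_pos: [0.6661, 0.126, 0.1731]
tool_rot: [-0.002, 0.218, 0.976, -0.001]
wrist_force: [-0.2, 0.7, -1.6]
gripper_width: 0.0536
```

apply_moves(
  twist=[
    [0,0,0],
    [0,0,0],
    [0,0,0],
    [0,0,0],
  ],
  travel=[
    [0.005,-0.01,0],
    [0.007,-0.013,0],
    [0.007,-0.013,0],
    [0.007,-0.013,0],
  ],
  grip=[40,40,40,40],
)

```text
t: 5.9
tcp_pos: [0.6723, 0.1181, 0.1755]
tool_rot: [-0.001, 0.216, 0.976, 0.0]
wrist_force: [-0.2, 0.8, -1.8]
gripper_width: 0.0533
```

```bash
python3 - <<'E'
from w import *
q=bot.sense();p=q['tcp_pos'];print(p)
S,T=shot()
for s in(S,T):
    C=cloud(s)
    for zc in (.125,.14,.155): top(s,C,p[0],p[1],.04,zc-.006,zc+.006,str(zc))
    for x,y in((.5794,.1104),(.586,.0156),(.6742,.117),(.6808,.0222)): top(s,C,x,y,.02,.085,.105,'rod')
save(T,'a2.png',(270,150,400,260),5)
E
```

```text
[0.6723184  0.11808119 0.17551828]
0.125 few 2
0.14 12 circ [0.6639 0.1213] 0.0211 rect [0.6611 0.1367] [0.036 0.009] z95 0.1412
0.155 15 circ [0.6655 0.1165] 0.0246 rect [0.6642 0.1334] [0.045 0.012] z95 0.1585
rod few 0
rod 94 circ [0.5857 0.0159] 0.0139 rect [0.5861 0.0158] [0.033 0.033] z95 0.1047
rod few 0
rod 96 circ [0.6782 0.0227] 0.0139 rect [0.6788 0.0224] [0.033 0.033] z95 0.1047
0.125 few 0
0.14 78 circ [0.6668 0.1188] 0.0239 rect [0.6659 0.1176] [0.048 0.053] z95 0.1446
0.155 69 circ [0.6675 0.1192] 0.0236 rect [0.669  0.1219] [0.046 0.051] z95 0.1605
rod 70 circ [0.5796 0.1104] 0.0149 rect [0.581  0.1085] [0.033 0.028] z95 0.1043
rod 70 circ [0.5859 0.0163] 0.0152 rect [0.5863 0.0159] [0.034 0.034] z95 0.1046
rod 71 circ [0.674  0.1174] 0.0153 rect [0.679  0.1141] [0.034 0.023] z95 0.1046
rod 75 circ [0.6812 0.0223] 0.0149 rect [0.6818 0.0218] [0.033 0.032] z95 0.1046
```

View pics/a2.png

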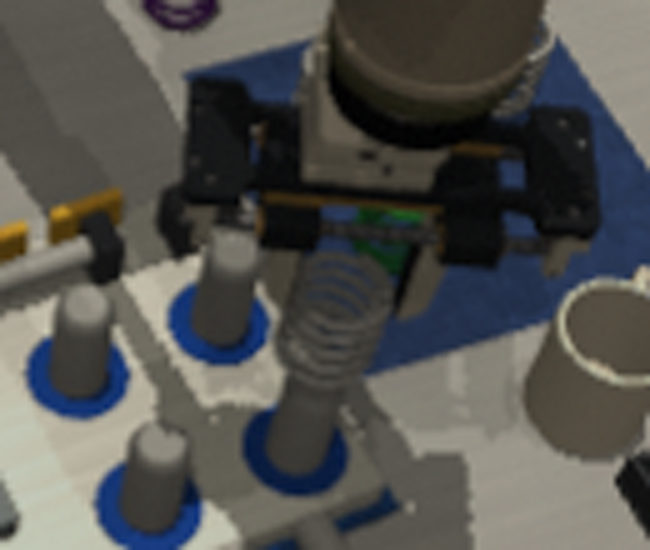

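The spring hangs straight in the grip at crop (335,320), with its axis about (0.667,0.119), while rod 3 is at (0.674,0.117). I shift by +6 mm in x and lower in steps, watching the force.

apply_moves(
  twist=[
    [0,0,0],
    [0,0,0],
    [0,0,0],
    [0,0,0],
    [0,0,0],
    [0,0,0],
    [0,0,0],
  ],
  travel=[
    [0.006,-0.001,0],
    [0.006,-0.001,0],
    [0.006,-0.001,-0.015],
    [0.006,-0.001,-0.03],
    [0.006,-0.001,-0.04],
    [0.006,-0.001,-0.04],
    [0.006,-0.001,-0.04],
  ],
  grip=[40,40,40,40,40,40,40],
)

```text
t: 6.58
tcp_pos: [0.6785, 0.1159, 0.1357]
tool_rot: [-0.001, 0.216, 0.976, -0.0]
wrist_force: [0.2, 0.3, -1.5]
gripper_width: 0.0533
```

```bash
cat > chk.py <<'E'
from w import *
import sys
def hang(x,y,zs,f=None,crop=None):
    S,T=shot()
    for n,s in(('top',S),('scn',T)):
        C=cloud(s)
        for zc in zs: top(s,C,x,y,.034,zc-.006,zc+.006,n+str(zc))
    if f: save(T,f,crop,5)
    q=bot.sense();print(q['tcp_pos'].round(4),q['wrist_force'].round(1),q['moment'].round(2),q['t'])
if __name__=='__main__': hang(float(sys.argv[1]),float(sys.argv[2]),[float(a) for a in sys.argv[3].split(',')])
E
python3 chk.py .673 .118 .095,.11,.12
```

```text
top0.095 19 circ [0.6666 0.127 ] 0.0147 rect [0.6651 0.1334] [0.038 0.009] z95 0.1001
top0.11 15 circ [0.6726 0.1301] 0.0125 rect [0.6711 0.1326] [0.013 0.042] z95 0.1133
top0.12 9 circ [0.6675 0.121 ] 0.0195 rect [0.6632 0.1316] [0.037 0.007] z95 0.1252
scn0.095 57 circ [0.6736 0.1164] 0.0237 rect [0.6759 0.118 ] [0.046 0.051] z95 0.1007
scn0.11 79 circ [0.675 0.115] 0.0211 rect [0.6737 0.1131] [0.045 0.051] z95 0.1146
scn0.12 60 circ [0.6746 0.1169] 0.0239 rect [0.6748 0.1181] [0.047 0.052] z95 0.1252
[0.6796 0.1159 0.1376] [ 0.1  0.3 -1.9] [ 0.02 -0.02  0.04] 6.6833
```

It is threaded with no contact force. I lower it onto the plate.

apply_moves(
  twist=[
    [0,0,0],
    [0,0,0],
    [0,0,0],
    [0,0,0],
    [0,0,0],
    [0,0,0],
    [0,0,0],
  ],
  travel=[
    [0,0,-0.015],
    [0,0,-0.03],
    [0,0,-0.04],
    [0,0,-0.05],
    [0,0,-0.056],
    [0,0,-0.058],
    [0,0,-0.058],
  ],
  grip=[40,40,40,40,40,40,40],
)

```text
t: 7.27
tcp_pos: [0.6788, 0.1156, 0.0777]
tool_rot: [-0.001, 0.217, 0.976, -0.0]
wrist_force: [0.0, -0.0, -1.8]
gripper_width: 0.0534
```

apply_moves(
  twist=[
    [0,0,0],
    [0,0,0],
    [0,0,0],
    [0,0,0],
  ],
  travel=[
    [0,0,-0.001],
    [0,0,-0.002],
    [0,0,-0.003],
    [0,0,-0.003],
  ],
  grip=[40,40,40,40],
)

```text
t: 7.6
tcp_pos: [0.6798, 0.1157, 0.0765]
tool_rot: [0.001, 0.217, 0.976, 0.0]
wrist_force: [-0.4, -0.7, 1.3]
gripper_width: 0.0534
```

apply_moves(
  twist=[
    [0,0,0],
    [0,0,0],
    [0,0,0],
    [0,0,0],
    [0,0,0],
    [0,0,0],
    [0,0,0],
    [0,0,0],
  ],
  travel=[
    [0,0,0],
    [0,0,0],
    [0,0,0],
    [0,0,0],
    [0,0,0.02],
    [0,0,0.05],
    [0,0,0.08],
    [0,0,0.1],
  ],
  grip=[76,76,76,76,76,76,76,76],
)

```text
t: 8.27
tcp_pos: [0.68, 0.1158, 0.1788]
tool_rot: [0.001, 0.217, 0.976, 0.0]
wrist_force: [-0.1, 0.2, 1.3]
gripper_width: 0.0706
```

apply_moves(
  twist=[
    [0,0,0],
    [0,0,0],
    [0,0,0],
    [0,0,0],
    [0,0,0],
    [0,0,0],
    [0,0,0],
    [0,0,0],
  ],
  travel=[
    [-0.02,0.025,0],
    [-0.045,0.05,0],
    [-0.07,0.08,0],
    [-0.09,0.11,0],
    [-0.115,0.135,0],
    [-0.14,0.16,0],
    [-0.16,0.185,0],
    [-0.185,0.21,0],
  ],
  grip=[80,80,80,80,80,80,80,80],
)

```text
t: 8.93
tcp_pos: [0.4932, 0.3267, 0.1757]
tool_rot: [0.0, 0.217, 0.976, 0.0]
wrist_force: [0.0, 0.5, 0.1]
gripper_width: 0.074
```

```bash
python3 - <<'E'
from w import *
S,T=shot()
for n,s in(('top',S),('scn',T)):
    C=cloud(s)
    top(s,C,.449,.3765,name=n+' B');top(s,C,.44,.256,name=n+' C')
    top(s,C,.6742,.117,.034,.08,.1,name=n+' placed1')
    top(s,C,.6742,.117,.034,.098,.12,name=n+' rodtip')
    P=box(C,.486,-.348,.04,.045,.075); print('hub',cv2.minAreaRect(P[:,:2].astype(np.float32)))
print(bot.sense()['tcp_pos'])
E
```

```text
top B 18 circ [0.4413 0.355 ] 0.0055 rect [0.4407 0.353 ] [0.006 0.017] z95 0.0644
top C 136 circ [0.44   0.2558] 0.0235 rect [0.4399 0.2563] [0.05  0.052] z95 0.0645
top placed1 180 circ [0.675  0.1167] 0.0218 rect [0.6746 0.1165] [0.052 0.049] z95 0.0994
top rodtip 118 circ [0.6724 0.1172] 0.0114 rect [0.6729 0.1181] [0.029 0.033] z95 0.1086
hub ((0.48644953966140747, -0.3488371670246124), (0.04213220998644829, 0.04112045094370842), 68.07249450683594)
scn B 103 circ [0.4499 0.377 ] 0.0235 rect [0.4483 0.377 ] [0.049 0.055] z95 0.0659
scn C 105 circ [0.4404 0.2571] 0.0243 rect [0.4414 0.256 ] [0.053 0.051] z95 0.0659
scn placed1 152 circ [0.6741 0.1166] 0.0217 rect [0.6757 0.1155] [0.052 0.049] z95 0.0994
scn rodtip 110 circ [0.6746 0.1166] 0.0119 rect [0.6735 0.1167] [0.032 0.031] z95 0.1107
hub ((0.48523789644241333, -0.34792599081993103), (0.04250156879425049, 0.041797786951065063), 65.39192199707031)
[0.4907283  0.32932145 0.17568318]
```

apply_moves(
  twist=[
    [0,0,0],
    [0,0,0],
    [0,0,0],
    [0,0,0],
    [0,0,0],
    [0,0,0],
    [0,0,0],
    [0,0,0],
  ],
  travel=[
    [-0.02,0.025,-0.02],
    [-0.035,0.042,-0.04],
    [-0.044,0.05,-0.07],
    [-0.044,0.05,-0.07],
    [-0.044,0.05,-0.07],
    [-0.044,0.05,-0.07],
    [-0.044,0.05,-0.07],
    [-0.044,0.05,-0.07],
  ],
  grip=[80,80,80,80,80,80,80,80],
)

```text
t: 9.7
tcp_pos: [0.4521, 0.3757, 0.1078]
tool_rot: [0.001, 0.217, 0.976, 0.001]
wrist_force: [0.0, 0.4, 0.0]
gripper_width: 0.0742
```

apply_moves(
  twist=[
    [0,0,0],
    [0,0,0],
    [0,0,0],
    [0,0,0],
    [0,0,0],
    [0,0,0],
    [0,0,0],
    [0,0,0],
  ],
  travel=[
    [-0.0025,0.001,0],
    [-0.0025,0.001,-0.03],
    [-0.0025,0.001,-0.05],
    [-0.0025,0.001,-0.061],
    [-0.0025,0.001,-0.061],
    [-0.0025,0.001,-0.061],
    [-0.0025,0.001,-0.061],
    [-0.0025,0.001,-0.061],
  ],
  grip=[80,80,80,80,80,80,80,40],
)

```text
t: 10.37
tcp_pos: [0.4488, 0.3775, 0.0464]
tool_rot: [0.001, 0.217, 0.976, 0.001]
wrist_force: [0.5, -0.4, -0.8]
gripper_width: 0.0712
```

apply_moves(
  twist=[
    [0,0,0],
    [0,0,0],
    [0,0,0],
    [0,0,0],
    [0,0,0],
    [0,0,0],
  ],
  travel=[
    [0,0,0],
    [0,0,0],
    [0,0,0],
    [0,0,0],
    [0,0,0],
    [0,0,0],
  ],
  grip=[40,40,40,40,40,40],
)

```text
t: 10.87
tcp_pos: [0.448, 0.3769, 0.0453]
tool_rot: [0.0, 0.217, 0.976, 0.0]
wrist_force: [-0.8, -1.8, 6.2]
gripper_width: 0.0539
```

apply_moves(
  twist=[
    [0,0,0],
    [0,0,0],
    [0,0,0],
    [0,0,0],
    [0,0,0],
    [0,0,0],
  ],
  travel=[
    [0,0,0.03],
    [0,0,0.06],
    [0,0,0.09],
    [0,0,0.12],
    [0,0,0.13],
    [0,0,0.13],
  ],
  grip=[40,40,40,40,40,40],
)

```text
t: 11.37
tcp_pos: [0.4493, 0.3779, 0.1778]
tool_rot: [0.002, 0.217, 0.976, 0.002]
wrist_force: [-0.2, -0.1, -1.7]
gripper_width: 0.0538
```

apply_moves(
  twist=[
    [0,0,0],
    [0,0,0],
    [0,0,0],
    [0,0,0],
    [0,0,0],
    [0,0,0],
    [0,0,0],
    [0,0,0],
  ],
  travel=[
    [0.015,-0.03,0],
    [0.032,-0.065,0],
    [0.048,-0.1,0],
    [0.065,-0.135,0],
    [0.08,-0.165,0],
    [0.096,-0.2,0],
    [0.112,-0.23,0],
    [0.122,-0.252,0],
  ],
  grip=[40,40,40,40,40,40,40,40],
)

```text
t: 12.03
tcp_pos: [0.5692, 0.1216, 0.171]
tool_rot: [-0.002, 0.217, 0.976, -0.001]
wrist_force: [0.4, 0.5, -0.8]
gripper_width: 0.054
```

apply_moves(
  twist=[
    [0,0,0],
    [0,0,0],
    [0,0,0],
    [0,0,0],
    [0,0,0],
  ],
  travel=[
    [0.006,-0.01,0],
    [0.008,-0.015,0],
    [0.008,-0.015,0],
    [0.008,-0.015,0],
    [0.008,-0.015,0],
  ],
  grip=[40,40,40,40,40],
)

```text
t: 12.45
tcp_pos: [0.5769, 0.1111, 0.1739]
tool_rot: [-0.001, 0.216, 0.976, 0.0]
wrist_force: [-0.3, 0.7, -1.8]
gripper_width: 0.0542
```

```bash
python3 chk.py .579 .111 .135,.145,.155
```

```text
top0.135 few 2
top0.145 few 3
top0.155 few 2
scn0.135 55 circ [0.5776 0.1097] 0.0242 rect [0.5778 0.1084] [0.052 0.047] z95 0.1403
scn0.145 66 circ [0.5775 0.1103] 0.024 rect [0.5798 0.1105] [0.047 0.051] z95 0.1505
scn0.155 67 circ [0.5776 0.1102] 0.0237 rect [0.5784 0.111 ] [0.047 0.05 ] z95 0.1606
[0.5771 0.1111 0.1744] [ 0.6  0.3 -1.5] [-0.02 -0.03  0.01] 12.55
```

apply_moves(
  twist=[
    [0,0,0],
    [0,0,0],
    [0,0,0],
    [0,0,0],
    [0,0,0],
    [0,0,0],
    [0,0,0],
  ],
  travel=[
    [0.002,0,0],
    [0.002,0,0],
    [0.002,0,-0.015],
    [0.002,0,-0.03],
    [0.002,0,-0.04],
    [0.002,0,-0.04],
    [0.002,0,-0.04],
  ],
  grip=[40,40,40,40,40,40,40],
)

```text
t: 13.13
tcp_pos: [0.579, 0.1098, 0.1339]
tool_rot: [-0.001, 0.217, 0.976, -0.0]
wrist_force: [0.3, 0.2, -2.1]
gripper_width: 0.0539
```

apply_moves(
  twist=[
    [0,0,0],
    [0,0,0],
    [0,0,0],
    [0,0,0],
    [0,0,0],
    [0,0,0],
    [0,0,0],
  ],
  travel=[
    [0,0,-0.015],
    [0,0,-0.03],
    [0,0,-0.04],
    [0,0,-0.05],
    [0,0,-0.055],
    [0,0,-0.057],
    [0,0,-0.057],
  ],
  grip=[40,40,40,40,40,40,40],
)

```text
t: 13.72
tcp_pos: [0.5795, 0.1097, 0.0773]
tool_rot: [-0.0, 0.217, 0.976, -0.0]
wrist_force: [-0.9, 0.4, -1.4]
gripper_width: 0.0543
```

apply_moves(
  twist=[
    [0,0,0],
    [0,0,0],
    [0,0,0],
    [0,0,0],
  ],
  travel=[
    [0,0,-0.001],
    [0,0,-0.002],
    [0,0,-0.003],
    [0,0,-0.003],
  ],
  grip=[40,40,40,40],
)

```text
t: 14.05
tcp_pos: [0.5802, 0.1098, 0.0754]
tool_rot: [0.001, 0.217, 0.976, 0.0]
wrist_force: [-0.8, 0.1, 1.0]
gripper_width: 0.054
```

apply_moves(
  twist=[
    [0,0,0],
    [0,0,0],
    [0,0,0],
    [0,0,0],
    [0,0,0],
    [0,0,0],
    [0,0,0],
    [0,0,0],
  ],
  travel=[
    [0,0,0],
    [0,0,0],
    [0,0,0],
    [0,0,0],
    [0,0,0.02],
    [0,0,0.05],
    [0,0,0.08],
    [0,0,0.1],
  ],
  grip=[76,76,76,76,76,76,76,76],
)

```text
t: 14.72
tcp_pos: [0.5805, 0.1098, 0.1776]
tool_rot: [0.001, 0.217, 0.976, 0.0]
wrist_force: [2.0, -0.1, 0.4]
gripper_width: 0.0707
```

apply_moves(
  twist=[
    [0,0,0],
    [0,0,0],
    [0,0,0],
    [0,0,0],
    [0,0,0],
    [0,0,0],
    [0,0,0],
    [0,0,0],
  ],
  travel=[
    [-0.02,0.02,0],
    [-0.045,0.048,0],
    [-0.07,0.075,-0.02],
    [-0.1,0.105,-0.04],
    [-0.125,0.13,-0.06],
    [-0.139,0.146,-0.06],
    [-0.139,0.146,-0.06],
    [-0.139,0.146,-0.06],
  ],
  grip=[80,80,80,80,80,80,80,80],
)

```text
t: 15.38
tcp_pos: [0.4397, 0.2565, 0.1143]
tool_rot: [-0.0, 0.215, 0.977, -0.0]
wrist_force: [0.3, -0.3, 0.1]
gripper_width: 0.0747
```

```bash
python3 - <<'E'
from w import *
S,T=shot()
for n,s in(('top',S),('scn',T)):
    C=cloud(s)
    top(s,C,.44,.256,name=n+' C')
    for i,(x,y) in enumerate(((.6742,.117),(.5794,.1104))): top(s,C,x,y,.034,.08,.1,name=n+' placed%d'%i)
print(bot.sense()['tcp_pos'])
E
```

```text
top C few 0
top placed0 173 circ [0.6747 0.1168] 0.0219 rect [0.6749 0.1166] [0.052 0.049] z95 0.0991
top placed1 168 circ [0.5817 0.1092] 0.0225 rect [0.5809 0.1099] [0.05  0.052] z95 0.099
scn C 103 circ [0.4399 0.257 ] 0.0242 rect [0.4401 0.2568] [0.053 0.05 ] z95 0.0648
scn placed0 149 circ [0.6739 0.117 ] 0.0219 rect [0.6744 0.1159] [0.05 0.05] z95 0.0984
scn placed1 140 circ [0.5796 0.1097] 0.0212 rect [0.5817 0.1087] [0.053 0.05 ] z95 0.0988
[0.44159408 0.25550123 0.11524081]
```

Both are placed. Now grasp C.

apply_moves(
  twist=[
    [0,0,0],
    [0,0,0],
    [0,0,0],
    [0,0,0],
    [0,0,0],
    [0,0,0],
    [0,0,0],
    [0,0,0],
  ],
  travel=[
    [-0.001,0.001,0],
    [-0.001,0.001,-0.03],
    [-0.001,0.001,-0.055],
    [-0.001,0.001,-0.068],
    [-0.001,0.001,-0.068],
    [-0.001,0.001,-0.068],
    [-0.001,0.001,-0.068],
    [-0.001,0.001,-0.068],
  ],
  grip=[80,80,80,80,80,80,80,40],
)

```text
t: 16.15
tcp_pos: [0.4412, 0.257, 0.0483]
tool_rot: [0.001, 0.217, 0.976, 0.001]
wrist_force: [-0.6, 0.3, 0.5]
gripper_width: 0.0717
```

apply_moves(
  twist=[
    [0,0,0],
    [0,0,0],
    [0,0,0],
    [0,0,0],
    [0,0,0],
    [0,0,0],
  ],
  travel=[
    [0,0,0],
    [0,0,0],
    [0,0,0],
    [0,0,0],
    [0,0,0],
    [0,0,0],
  ],
  grip=[40,40,40,40,40,40],
)

```text
t: 16.65
tcp_pos: [0.4402, 0.257, 0.0473]
tool_rot: [0.001, 0.217, 0.976, 0.0]
wrist_force: [-0.6, -0.5, 5.1]
gripper_width: 0.0532
```

apply_moves(
  twist=[
    [0,0,0],
    [0,0,0],
    [0,0,0],
    [0,0,0],
    [0,0,0],
    [0,0,0],
  ],
  travel=[
    [0,0,0.03],
    [0,0,0.06],
    [0,0,0.09],
    [0,0,0.12],
    [0,0,0.13],
    [0,0,0.13],
  ],
  grip=[40,40,40,40,40,40],
)

```text
t: 17.15
tcp_pos: [0.4413, 0.2576, 0.1794]
tool_rot: [0.002, 0.217, 0.976, 0.002]
wrist_force: [0.5, 1.9, -1.2]
gripper_width: 0.0533
```

apply_moves(
  twist=[
    [0,0,0],
    [0,0,0],
    [0,0,0],
    [0,0,0],
    [0,0,0],
    [0,0,0],
    [0,0,0],
    [0,0,0],
  ],
  travel=[
    [0.018,-0.03,0],
    [0.036,-0.06,0],
    [0.054,-0.09,0],
    [0.072,-0.12,0],
    [0.09,-0.15,0],
    [0.108,-0.18,0],
    [0.126,-0.21,0],
    [0.138,-0.23,0],
  ],
  grip=[40,40,40,40,40,40,40,40],
)

```text
t: 17.82
tcp_pos: [0.5772, 0.0238, 0.1728]
tool_rot: [-0.002, 0.217, 0.976, -0.001]
wrist_force: [1.1, 0.1, -1.5]
gripper_width: 0.0534
```

apply_moves(
  twist=[
    [0,0,0],
    [0,0,0],
    [0,0,0],
    [0,0,0],
    [0,0,0],
  ],
  travel=[
    [0.005,-0.008,0],
    [0.007,-0.0115,0],
    [0.007,-0.0115,0],
    [0.007,-0.0115,0],
    [0.007,-0.0115,0],
  ],
  grip=[40,40,40,40,40],
)

```text
t: 18.23
tcp_pos: [0.5838, 0.0166, 0.1759]
tool_rot: [-0.001, 0.216, 0.976, 0.0]
wrist_force: [0.1, 0.5, -2.5]
gripper_width: 0.0533
```

```bash
python3 chk.py .586 .016 .138,.148,.158
```

```text
top0.138 17 circ [0.5796 0.0177] 0.0216 rect [0.568  0.0246] [0.042 0.016] z95 0.1439
top0.148 15 circ [0.5828 0.0169] 0.0242 rect [0.5628 0.0231] [0.037 0.007] z95 0.1489
top0.158 12 circ [0.5834 0.017 ] 0.0248 rect [0.5636 0.0249] [0.037 0.007] z95 0.1635
scn0.138 70 circ [0.5836 0.0171] 0.0241 rect [0.5836 0.0139] [0.047 0.051] z95 0.1433
scn0.148 60 circ [0.5835 0.0163] 0.0238 rect [0.5818 0.0151] [0.048 0.05 ] z95 0.1535
scn0.158 71 circ [0.5838 0.0166] 0.024 rect [0.5834 0.0162] [0.053 0.05 ] z95 0.1634
[0.5842 0.0165 0.1765] [-0.5  0.9 -2.1] [-0.02 -0.03 -0.02] 18.3333
```

apply_moves(
  twist=[
    [0,0,0],
    [0,0,0],
    [0,0,0],
    [0,0,0],
    [0,0,0],
    [0,0,0],
    [0,0,0],
  ],
  travel=[
    [0.0025,-0.0005,0],
    [0.0025,-0.0005,0],
    [0.0025,-0.0005,-0.015],
    [0.0025,-0.0005,-0.03],
    [0.0025,-0.0005,-0.04],
    [0.0025,-0.0005,-0.04],
    [0.0025,-0.0005,-0.04],
  ],
  grip=[40,40,40,40,40,40,40],
)

```text
t: 18.92
tcp_pos: [0.5865, 0.0148, 0.136]
tool_rot: [-0.001, 0.217, 0.976, -0.0]
wrist_force: [0.2, -0.2, -1.6]
gripper_width: 0.0536
```

apply_moves(
  twist=[
    [0,0,0],
    [0,0,0],
    [0,0,0],
    [0,0,0],
    [0,0,0],
    [0,0,0],
    [0,0,0],
  ],
  travel=[
    [0,0,-0.015],
    [0,0,-0.03],
    [0,0,-0.04],
    [0,0,-0.05],
    [0,0,-0.055],
    [0,0,-0.057],
    [0,0,-0.057],
  ],
  grip=[40,40,40,40,40,40,40],
)

```text
t: 19.5
tcp_pos: [0.587, 0.0147, 0.0793]
tool_rot: [-0.0, 0.217, 0.976, -0.0]
wrist_force: [-0.2, -0.6, -2.4]
gripper_width: 0.0534
```

apply_moves(
  twist=[
    [0,0,0],
    [0,0,0],
    [0,0,0],
    [0,0,0],
  ],
  travel=[
    [0,0,-0.001],
    [0,0,-0.002],
    [0,0,-0.003],
    [0,0,-0.003],
  ],
  grip=[40,40,40,40],
)

```text
t: 19.83
tcp_pos: [0.5877, 0.0146, 0.0774]
tool_rot: [0.001, 0.217, 0.976, 0.0]
wrist_force: [-1.3, -0.9, 2.5]
gripper_width: 0.0535
```

apply_moves(
  twist=[
    [0,0,0],
    [0,0,0],
    [0,0,0],
    [0,0,0],
    [0,0,0],
    [0,0,0],
    [0,0,0],
    [0,0,0],
  ],
  travel=[
    [0,0,0],
    [0,0,0],
    [0,0,0],
    [0,0,0],
    [0,0,0.02],
    [0,0,0.05],
    [0,0,0.08],
    [0,0,0.1],
  ],
  grip=[76,76,76,76,76,76,76,76],
)

```text
t: 20.5
tcp_pos: [0.588, 0.0147, 0.1796]
tool_rot: [0.001, 0.217, 0.976, 0.0]
wrist_force: [0.5, -0.1, 0.3]
gripper_width: 0.0707
```

apply_moves(
  twist=[
    [0,0,0],
    [0,0,0],
    [0,0,0],
    [0,0,0],
    [0,0,0],
    [0,0,0],
    [0,0,0],
    [0,0,0],
  ],
  travel=[
    [-0.009,-0.03,0],
    [-0.018,-0.065,0],
    [-0.028,-0.1,0],
    [-0.038,-0.135,0],
    [-0.048,-0.17,0],
    [-0.058,-0.205,0],
    [-0.067,-0.24,0],
    [-0.075,-0.265,0],
  ],
  grip=[80,80,80,80,80,80,80,80],
)

```text
t: 21.17
tcp_pos: [0.5111, -0.2531, 0.1766]
tool_rot: [0.0, 0.217, 0.976, -0.0]
wrist_force: [-0.5, 0.2, -0.5]
gripper_width: 0.0742
```

```bash
python3 - <<'E'
from w import *
S,T=shot()
for n,s in(('top',S),('scn',T)):
    C=cloud(s)
    for i,(x,y) in enumerate(((.6742,.117),(.5794,.1104),(.586,.0156))): top(s,C,x,y,.034,.08,.1,name=n+' placed%d'%i)
    P=box(C,.486,-.348,.04,.045,.075)
    if len(P)>9: print('hub',cv2.minAreaRect(P[:,:2].astype(np.float32)))
print(bot.sense()['tcp_pos'])
# averaged views of shaft
I={n:np.mean([snap(n)['pixels'].astype(float) for _ in range(6)],0).astype(np.uint8) for n in('top','scene')}
a=cv2.resize(I['top'][112:150,243:287,::-1],(396,342),interpolation=cv2.INTER_CUBIC)
b=cv2.resize(I['scene'][222:260,234:278,::-1],(396,342),interpolation=cv2.INTER_CUBIC)
cv2.imwrite('pics/sh2.png',np.hstack([a,b]))
E
```

```text
top placed0 168 circ [0.6748 0.1166] 0.0221 rect [0.675  0.1167] [0.053 0.049] z95 0.0986
top placed1 170 circ [0.582  0.1095] 0.0225 rect [0.5807 0.1104] [0.051 0.052] z95 0.0979
top placed2 184 circ [0.5883 0.0142] 0.0227 rect [0.5883 0.0145] [0.052 0.051] z95 0.098
hub ((0.47857874631881714, -0.34471461176872253), (0.042998041957616806, 0.03124770149588585), 79.7439956665039)
scn placed0 154 circ [0.6741 0.1169] 0.0218 rect [0.6757 0.1154] [0.052 0.049] z95 0.0988
scn placed1 136 circ [0.5794 0.1097] 0.0215 rect [0.5807 0.109 ] [0.052 0.051] z95 0.0985
scn placed2 155 circ [0.5866 0.0145] 0.0216 rect [0.5876 0.0142] [0.049 0.051] z95 0.0982
hub ((0.48452654480934143, -0.3472530245780945), (0.04183059185743332, 0.04333769530057907), 67.4971694946289)
[ 0.51065892 -0.25411801  0.17650551]
```

View pics/sh2.png

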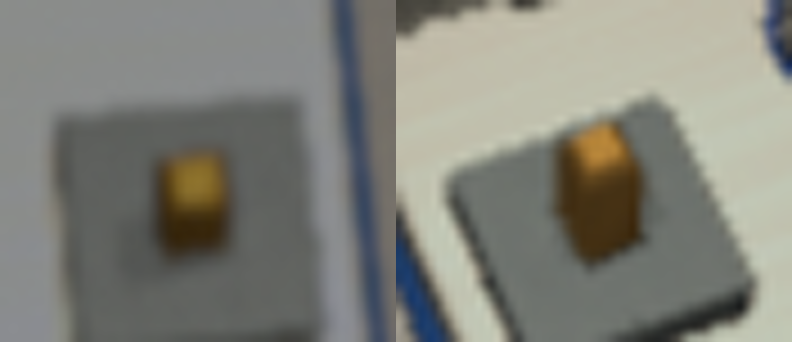

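```bash
python3 - <<'E'
from w import *
S,T=shot()
def sc(p): return [(p[0]-396)/9+234-.4,p[1]/9+222-.4]
def tp(p): return [p[0]/9+243-.4,p[1]/9+112-.4]
def ang(s,a,b,z):
    P=plane(s,[a,b],z); d=P[1]-P[0]; return round(np.degrees(np.arctan2(d[1],d[0]))%90,1),P[:,:2].round(4).tolist(),round(np.hypot(*d[:2]),4)
print('gb scene',ang(T,sc((450,180)),sc((655,97)),.05),ang(T,sc((655,97)),sc((752,285)),.05))
print('gb top',ang(S,tp((57,118)),tp((300,100)),.05),ang(S,tp((57,118)),tp((72,320)),.05))
print('sh scene bottom',ang(T,sc((592,265)),sc((642,237)),.05))
print('sh scene top',ang(T,sc((566,150)),sc((588,170)),.1025),ang(T,sc((588,172)),sc((628,148)),.1025),ang(T,sc((572,135)),sc((608,122)),.1025))
print('sh top',ang(S,tp((170,156)),tp((222,153)),.1025),ang(S,tp((176,208)),tp((224,204)),.1025))
# orange mask ridge: shaft edges from colour, brightness split
for s,n in((S,'top'),(T,'scene')):
    C=cloud(s);h=cv2.cvtColor(s['pixels'],cv2.COLOR_RGB2HSV)
    m=(h[...,1]>110)&(h[...,0]>8)&(h[...,0]<30)&(np.hypot(C[...,0]-.64,C[...,1]+.093)<.025)
    P=C[m&(C[...,2]>.055)&(C[...,2]<.093)]
    # normals via PCA on side faces
    for lo in range(0,1):
        c=np.array([.6396,-.0932]); d=P[:,:2]-c
        for th in range(-45,45,3):
            r=R.from_euler('z',-th,degrees=True).as_matrix()[:2,:2]; e=d@r.T
            v=np.abs(np.abs(e).max(1)-.010).mean(); print(th,round(v*1000,2),end=' ')
    print(len(P))
E
```

```text
gb scene (np.float64(6.0), [[0.6078, -0.131], [0.6003, -0.0597]], np.float64(0.0717)) (np.float64(4.9), [[0.6003, -0.0597], [0.673, -0.0534]], np.float64(0.073))
gb top (np.float64(3.3), [[0.6723, -0.0548], [0.6765, -0.1279]], np.float64(0.0732)) (np.float64(2.9), [[0.6723, -0.0548], [0.6102, -0.0579]], np.float64(0.0622))
sh scene bottom (np.float64(13.1), [[0.6505, -0.0981], [0.6463, -0.0802]], np.float64(0.0184))
sh scene top (np.float64(25.5), [[0.6369, -0.102], [0.6455, -0.098]], np.float64(0.0095)) (np.float64(15.4), [[0.6461, -0.0982], [0.6423, -0.0841]], np.float64(0.0145)) (np.float64(3.6), [[0.6326, -0.0987], [0.6319, -0.0869]], np.float64(0.0118))
sh top (np.float64(2.4), [[0.6461, -0.0862], [0.6467, -0.1012]], np.float64(0.015)) (np.float64(3.8), [[0.6308, -0.0875], [0.6317, -0.1013]], np.float64(0.0138))
-45 1.61 -42 1.63 -39 1.6 -36 1.57 -33 1.57 -30 1.55 -27 1.49 -24 1.41 -21 1.32 -18 1.25 -15 1.17 -12 1.06 -9 0.96 -6 0.87 -3 0.83 0 0.78 3 0.67 6 0.58 9 0.54 12 0.58 15 0.67 18 0.81 21 0.92 24 1.02 27 1.13 30 1.24 33 1.34 36 1.4 39 1.47 42 1.55 21
-45 1.7 -42 1.76 -39 1.81 -36 1.84 -33 1.86 -30 1.87 -27 1.86 -24 1.84 -21 1.82 -18 1.77 -15 1.71 -12 1.65 -9 1.61 -6 1.59 -3 1.6 0 1.62 3 1.62 6 1.64 9 1.65 12 1.65 15 1.62 18 1.59 21 1.58 24 1.59 27 1.63 30 1.64 33 1.62 36 1.62 39 1.63 42 1.66 56
```

```bash
python3 - <<'E'
from w import *
for n,sg in(('top',-1),('scene',1)):
    A=[]
    for _ in range(12):
        s=snap(n);C=cloud(s);h=cv2.cvtColor(s['pixels'],cv2.COLOR_RGB2HSV)
        m=(h[...,1]>100)&(h[...,0]>6)&(h[...,0]<32)&(np.hypot(C[...,0]-.64,C[...,1]+.093)<.02)&(C[...,2]>.056)&(C[...,2]<.092)
        A.append(C[m])
    P=np.vstack(A); print(n,len(P),P.std(0))
    for c in np.arange(-.106,-.078,.002):
        k=abs(P[:,1]-c)<.001
        if k.sum()>3: print(round(c,3),k.sum(),(P[k,0].mean()).round(4),np.percentile(P[k,0],[10,90]).round(4))
    for w in(.006,.008):
        k=(abs(P[:,1]+.0935)<w)&(sg*(P[:,0]-.6395)>.004)
        l=cv2.fitLine(P[k,:2].astype(np.float32),cv2.DIST_HUBER,0,.001,.001).ravel(); print(w,k.sum(),'yaw',np.degrees(np.arctan2(-l[0],l[1])).round(1),l[2:])
    k=(abs(P[:,0]-.6395)<.007)
    print('sideface y', [(round(x,3),P[abs(P[:,0]-x)<.0015,1].mean().round(4) if (abs(P[:,0]-x)<.0015).sum()>3 else None) for x in np.arange(.63,.652,.003)])
E
```

```text
top 248 [0.00114454 0.00526799 0.00992853]
-0.102 25 0.6309 [0.6303 0.6319]
-0.1 16 0.6309 [0.6303 0.6317]
-0.098 32 0.6307 [0.6299 0.6317]
-0.096 33 0.6304 [0.6297 0.631 ]
-0.094 26 0.6299 [0.6293 0.6306]
-0.092 16 0.63 [0.6293 0.6307]
-0.09 28 0.6298 [0.6291 0.6303]
-0.088 41 0.6296 [0.6289 0.6304]
-0.086 27 0.6302 [0.6286 0.6324]
-0.084 4 0.6303 [0.6301 0.6306]
0.006 181 yaw -174.1 [ 0.6303643  -0.09573717]
0.008 213 yaw -174.9 [ 0.63014525 -0.09374339]
sideface y [(np.float64(0.63), np.float64(-0.0931)), (np.float64(0.633), np.float64(-0.0994)), (np.float64(0.636), None), (np.float64(0.639), None), (np.float64(0.642), None), (np.float64(0.645), None), (np.float64(0.648), None), (np.float64(0.651), None)]
scene 651 [0.00428068 0.00672102 0.01032118]
-0.104 13 0.636 [0.6355 0.6366]
-0.102 193 0.6417 [0.6344 0.6485]
-0.1 9 0.6483 [0.6463 0.6499]
-0.098 68 0.6482 [0.647  0.6491]
-0.096 75 0.6479 [0.6468 0.649 ]
-0.094 5 0.6485 [0.6473 0.6492]
-0.092 67 0.6475 [0.6462 0.6486]
-0.09 71 0.6474 [0.6463 0.6482]
-0.088 8 0.6471 [0.6456 0.6488]
-0.086 67 0.6471 [0.6458 0.648 ]
-0.084 64 0.6468 [0.6458 0.6478]
-0.082 11 0.6453 [0.6449 0.6458]
0.006 295 yaw -171.5 [ 0.6476738  -0.09375376]
0.008 410 yaw -175.6 [ 0.6476161  -0.09352789]
sideface y [(np.float64(0.63), None), (np.float64(0.633), np.float64(-0.1025)), (np.float64(0.636), np.float64(-0.1029)), (np.float64(0.639), np.float64(-0.1018)), (np.float64(0.642), np.float64(-0.1022)), (np.float64(0.645), np.float64(-0.087)), (np.float64(0.648), np.float64(-0.0935)), (np.float64(0.651), np.float64(-0.0971))]
```

Three springs are seated on rods 1, 2 and 3. The shaft is at about (0.6395,-0.093) with yaw ≈ 6°, and the star at (0.486,-0.348) with hub yaw ≈ 67°. I move above the star.

apply_moves(
  twist=[
    [0,0,0],
    [0,0,2],
    [0,0,2],
    [0,0,2],
    [0,0,2],
    [0,0,2],
    [0,0,2],
    [0,0,2],
  ],
  travel=[
    [-0.01,-0.035,0],
    [-0.02,-0.07,-0.02],
    [-0.026,-0.095,-0.04],
    [-0.026,-0.095,-0.06],
    [-0.026,-0.095,-0.06],
    [-0.026,-0.095,-0.06],
    [-0.026,-0.095,-0.06],
    [-0.026,-0.095,-0.06],
  ],
  grip=[80,80,80,80,80,80,80,80],
)

```text
t: 23.83
tcp_pos: [0.4873, -0.3452, 0.1185]
tool_rot: [0.001, 0.199, 0.98, -0.001]
wrist_force: [0.3, -0.8, 0.5]
gripper_width: 0.0746
```

apply_moves(
  twist=[
    [0,0,0],
    [0,0,0],
    [0,0,0],
    [0,0,0],
    [0,0,0],
    [0,0,0],
    [0,0,0],
    [0,0,0],
  ],
  travel=[
    [-0.001,-0.003,0],
    [-0.001,-0.003,-0.03],
    [-0.001,-0.003,-0.055],
    [-0.001,-0.003,-0.073],
    [-0.001,-0.003,-0.073],
    [-0.001,-0.003,-0.073],
    [-0.001,-0.003,-0.073],
    [-0.001,-0.003,-0.073],
  ],
  grip=[80,80,80,80,80,80,80,25],
)

```text
t: 24.5
tcp_pos: [0.4865, -0.3493, 0.046]
tool_rot: [0.002, 0.199, 0.98, -0.001]
wrist_force: [0.5, 0.4, 0.3]
gripper_width: 0.0712
```

apply_moves(
  twist=[
    [0,0,0],
    [0,0,0],
    [0,0,0],
    [0,0,0],
    [0,0,0],
    [0,0,0],
    [0,0,0],
    [0,0,0],
  ],
  travel=[
    [0,0,0],
    [0,0,0],
    [0,0,0],
    [0,0,0],
    [0,0,0],
    [0,0,0],
    [0,0,0],
    [0,0,0],
  ],
  grip=[25,25,25,25,25,25,25,25],
  grip_force=30,
)

```text
t: 25.17
tcp_pos: [0.4852, -0.3484, 0.0437]
tool_rot: [0.0, 0.2, 0.98, -0.0]
wrist_force: [-0.8, -0.0, 2.7]
gripper_width: 0.0389
```

apply_moves(
  twist=[
    [0,0,0],
    [0,0,0],
    [0,0,0],
    [0,0,0],
    [0,0,0],
    [0,0,0],
    [0,0,0],
  ],
  travel=[
    [0,0,0.03],
    [0,0,0.06],
    [0,0,0.09],
    [0,0,0.12],
    [0,0,0.14],
    [0,0,0.14],
    [0,0,0.14],
  ],
  grip=[25,25,25,25,25,25,25],
)

```text
t: 25.75
tcp_pos: [0.4855, -0.3486, 0.1837]
tool_rot: [0.001, 0.2, 0.98, -0.0]
wrist_force: [0.2, 0.1, -4.2]
gripper_width: 0.0391
```

apply_moves(
  twist=[
    [0,0,4],
    [0,0,8],
    [0,0,12],
    [0,0,16],
    [0,0,20],
    [0,0,24],
    [0,0,27],
    [0,0,29],
  ],
  travel=[
    [0.018,0.03,0],
    [0.036,0.06,0],
    [0.055,0.092,0],
    [0.075,0.124,0],
    [0.094,0.156,0],
    [0.113,0.188,0],
    [0.132,0.219,0],
    [0.145,0.24,0],
  ],
  grip=[25,25,25,25,25,25,25,25],
)

```text
t: 26.42
tcp_pos: [0.6295, -0.1045, 0.1793]
tool_rot: [-0.002, -0.054, 0.999, 0.001]
wrist_force: [0.7, -0.3, -4.1]
gripper_width: 0.0388
```

apply_moves(
  twist=[
    [0,0,0],
    [0,0,0],
    [0,0,0],
    [0,0,0],
    [0,0,0],
    [0,0,0],
  ],
  travel=[
    [0.006,0.01,0],
    [0.009,0.015,0],
    [0.009,0.015,0],
    [0.009,0.015,0],
    [0.009,0.015,0],
    [0.009,0.015,0],
  ],
  grip=[25,25,25,25,25,25],
)

```text
t: 26.92
tcp_pos: [0.6385, -0.0948, 0.1833]
tool_rot: [-0.0, -0.051, 0.999, -0.0]
wrist_force: [0.6, -1.3, -3.6]
gripper_width: 0.0391
```

```bash
python3 - <<'E'
from w import *
q=bot.sense();p=q['tcp_pos'];r=q['tool_rot'];print(p,'jaw',2*np.degrees(np.arctan2(r[2],r[1]))-90,q['wrist_force'])
S,T=shot()
for n,s in(('top',S),('scn',T)):
    C=cloud(s)
    h=cv2.cvtColor(s['pixels'],cv2.COLOR_RGB2HSV)
    red=((h[...,0]<10)|(h[...,0]>170))&(h[...,1]>140)&(h[...,2]>40)
    m=red&(np.hypot(C[...,0]-p[0],C[...,1]-p[1])<.08)&(C[...,2]>.12)
    Q=C[m]; print(n,len(Q),Q.mean(0),Q.min(0),Q.max(0),cv2.minAreaRect(Q[:,:2].astype(np.float32)))
    d=Q[:,:2]-p[:2]; w=np.hypot(*d.T);k=w>.03;a=np.arctan2(d[:,1],d[:,0]);print('arms',np.degrees(np.angle((w[k]*np.exp(4j*a[k])).sum())/4))
save(T,'star1.png',(180,130,310,240),5)
E
```

```text
[ 0.63852369 -0.09481039  0.18333961] jaw 95.85152849106333 [ 0.6273142  -1.28103828 -3.57237126]
top 147 [ 0.60791788 -0.09362242  0.15526034] [ 0.59069963 -0.14111855  0.14771515] [ 0.62385407 -0.05503406  0.16122954] ((0.6096798181533813, -0.09692928194999695), (0.028490837663412094, 0.08663501590490341), 7.109241008758545)
arms -39.650615349856004
scn 199 [ 0.6551068  -0.1021072   0.15598958] [ 0.59884298 -0.1406923   0.14107844] [ 0.68660178 -0.04788052  0.21139156] ((0.6417061686515808, -0.09470576047897339), (0.082762211561203, 0.08628256618976593), 6.123410701751709)
arms -38.37566818377856
```

View pics/star1.png

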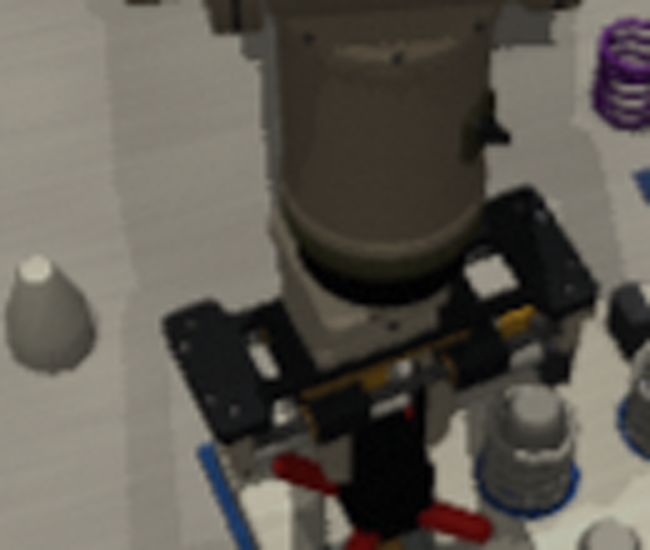

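The star hangs level above the shaft, with its arms at crop (300,470) and (455,520). I shift +2 mm in y and lower onto the taper.

apply_moves(
  twist=[
    [0,0,0],
    [0,0,0],
    [0,0,0],
    [0,0,0],
    [0,0,0],
    [0,0,0],
    [0,0,0],
    [0,0,0],
  ],
  travel=[
    [0,0.002,0],
    [0,0.002,-0.015],
    [0,0.002,-0.03],
    [0,0.002,-0.038],
    [0,0.002,-0.042],
    [0,0.002,-0.044],
    [0,0.002,-0.044],
    [0,0.002,-0.044],
  ],
  grip=[25,25,25,25,25,25,25,25],
)

```text
t: 27.68
tcp_pos: [0.6396, -0.0914, 0.1403]
tool_rot: [0.001, -0.052, 0.999, -0.0]
wrist_force: [-0.1, -0.1, -4.9]
gripper_width: 0.0389
```

```bash
python3 -c "
from w import *
q=bot.sense();print(q['tcp_pos'],q['wrist_force'],q['moment'])
# hub outer faces from both views, mid height
S,T=shot()
for n,s in(('top',S),('scn',T)):
    C=cloud(s);P=box(C,.64,-.093,.026,.122,.14);print(n,len(P),np.percentile(P,[2,50,98],axis=0).round(4).tolist(),cv2.minAreaRect(P[:,:2].astype(np.float32)))
"
```

```text
[ 0.63955011 -0.09138149  0.14032496] [-0.05943327 -0.09515151 -4.92926317] [ 0.077263   -0.03850207  0.00510158]
top 38 [[0.6194, -0.1117, 0.1226], [0.6217, -0.0909, 0.1301], [0.651, -0.0733, 0.1394]] ((0.6357354521751404, -0.09190301597118378), (0.03072139248251915, 0.0403149276971817), 6.523927688598633)
scn 80 [[0.6263, -0.1098, 0.1222], [0.6569, -0.09, 0.1311], [0.6608, -0.0712, 0.1398]] ((0.6428991556167603, -0.09000539779663086), (0.035116102546453476, 0.04123479872941971), 5.371424198150635)
```

apply_moves(
  twist=[
    [0,0,0],
    [0,0,0],
    [0,0,0],
    [0,0,0],
    [0,0,0],
    [0,0,0],
  ],
  travel=[
    [0,-0.0015,0],
    [0,-0.0015,-0.003],
    [0,-0.0015,-0.006],
    [0,-0.0015,-0.009],
    [0,-0.0015,-0.01],
    [0,-0.0015,-0.01],
  ],
  grip=[25,25,25,25,25,25],
)

```text
t: 28.28
tcp_pos: [0.6386, -0.0927, 0.1286]
tool_rot: [-0.001, -0.052, 0.999, 0.0]
wrist_force: [-0.8, 0.4, -3.6]
gripper_width: 0.0392
```

It is past the taper with no contact. Down to the gearbox.

apply_moves(
  twist=[
    [0,0,0],
    [0,0,0],
    [0,0,0],
    [0,0,0],
    [0,0,0],
    [0,0,0],
    [0,0,0],
  ],
  travel=[
    [0,0,-0.007],
    [0,0,-0.014],
    [0,0,-0.02],
    [0,0,-0.026],
    [0,0,-0.03],
    [0,0,-0.031],
    [0,0,-0.031],
  ],
  grip=[25,25,25,25,25,25,25],
)

```text
t: 28.87
tcp_pos: [0.6387, -0.0927, 0.0978]
tool_rot: [-0.001, -0.052, 0.999, 0.0]
wrist_force: [0.0, 0.2, -3.6]
gripper_width: 0.0391
```

apply_moves(
  twist=[
    [0,0,0],
    [0,0,0],
    [0,0,0],
    [0,0,0],
    [0,0,0],
  ],
  travel=[
    [0,0,-0.001],
    [0,0,-0.003],
    [0,0,-0.004],
    [0,0,-0.005],
    [0,0,-0.005],
  ],
  grip=[25,25,25,25,25],
)

```text
t: 29.28
tcp_pos: [0.6393, -0.0928, 0.0938]
tool_rot: [0.0, -0.052, 0.999, -0.0]
wrist_force: [-0.7, 0.5, -2.0]
gripper_width: 0.0391
```

apply_moves(
  twist=[
    [0,0,0],
    [0,0,0],
    [0,0,0],
    [0,0,0],
    [0,0,0],
  ],
  travel=[
    [0,0,-0.001],
    [0,0,-0.002],
    [0,0,-0.003],
    [0,0,-0.003],
    [0,0,-0.003],
  ],
  grip=[25,25,25,25,25],
)

```text
t: 29.7
tcp_pos: [0.6398, -0.0929, 0.0937]
tool_rot: [0.001, -0.052, 0.999, -0.0]
wrist_force: [-8.5, 1.3, 14.7]
gripper_width: 0.039
```

The star is seated: 14.7 N contact and z no longer changes. Release and retreat upward, then check.

apply_moves(
  twist=[
    [0,0,0],
    [0,0,0],
    [0,0,0],
    [0,0,0],
    [0,0,0],
    [0,0,0],
    [0,0,0],
    [0,0,0],
  ],
  travel=[
    [0,0,0.003],
    [0,0,0.003],
    [0,0,0.003],
    [0,0,0.003],
    [0,0,0.003],
    [0,0,0.03],
    [0,0,0.06],
    [0,0,0.09],
  ],
  grip=[62,62,62,62,62,62,62,62],
)

```text
t: 30.37
tcp_pos: [0.6382, -0.0926, 0.1801]
tool_rot: [-0.001, -0.052, 0.999, 0.0]
wrist_force: [1.1, -0.2, 1.4]
gripper_width: 0.058
```

apply_moves(
  twist=[
    [0,0,0],
    [0,0,-2],
    [0,0,-2],
    [0,0,-2],
    [0,0,-2],
    [0,0,-2],
    [0,0,-2],
    [0,0,-2],
  ],
  travel=[
    [-0.03,0.01,0],
    [-0.06,0.02,0],
    [-0.095,0.03,0],
    [-0.13,0.042,0],
    [-0.16,0.055,0],
    [-0.175,0.056,0],
    [-0.175,0.056,0],
    [-0.175,0.056,0],
  ],
  grip=[62,62,62,62,62,62,62,62],
)

```text
t: 31.03
tcp_pos: [0.4643, -0.0368, 0.1809]
tool_rot: [0.001, -0.035, 0.999, -0.0]
wrist_force: [0.1, -0.2, 0.6]
gripper_width: 0.058
```

```bash
cat > fin.py <<'E'
from w import *
q=bot.sense();print(q['t'],q['tcp_pos'],q['tool_rot'])
S,T=shot()
for n,s in(('top',S),('scn',T)):
    C=cloud(s)
    for i,(x,y) in enumerate(((.6742,.117),(.5794,.1104),(.586,.0156))): top(s,C,x,y,.034,.08,.1,name=n+' placed%d'%i)
    P=box(C,.64,-.093,.03,.085,.15); print('hub',len(P),P.mean(0).round(4),cv2.minAreaRect(P[:,:2].astype(np.float32)),np.percentile(P[:,2],[50,90]).round(4))
    h=cv2.cvtColor(s['pixels'],cv2.COLOR_RGB2HSV)
    red=((h[...,0]<10)|(h[...,0]>170))&(h[...,1]>140)&(h[...,2]>40)
    for nm,mk in(('knob',red&(C[...,0]<.55)&(C[...,0]>.4)&(C[...,1]>-.1)),('arms',red&(np.hypot(C[...,0]-.64,C[...,1]+.093)<.075)&(C[...,2]<.1))):
        Q=C[mk]
        if len(Q): print(nm,len(Q),Q.mean(0).round(4),np.percentile(Q,[3,97],axis=0).round(4).tolist())
save(T,__import__('sys').argv[1],(195,140,355,265),5)
E
python3 fin.py st2.png
```

```text
31.0333 [ 0.46433898 -0.03683826  0.18086739] [ 7.35705577e-04 -3.47248001e-02  9.99396619e-01 -2.10249442e-04]
top placed0 172 circ [0.6745 0.1169] 0.0218 rect [0.6742 0.1163] [0.052 0.049] z95 0.0987
top placed1 168 circ [0.582  0.1093] 0.0225 rect [0.5805 0.1091] [0.05  0.052] z95 0.0984
top placed2 few 0
hub 251 [ 0.6382 -0.0931  0.1029] ((0.6393427848815918, -0.09301858395338058), (0.03938201814889908, 0.04014536365866661), 5.6201605796813965) [0.1046 0.1081]
knob 4 [ 0.4976 -0.0837  0.5859] [[0.4948, -0.0863, 0.5819], [0.4998, -0.081, 0.5904]]
arms 101 [ 0.6594 -0.0884  0.0665] [[0.618, -0.1269, 0.0609], [0.68, -0.0494, 0.072]]
scn placed0 146 circ [0.6741 0.1168] 0.0221 rect [0.6751 0.1158] [0.051 0.049] z95 0.0971
scn placed1 142 circ [0.5794 0.1098] 0.0215 rect [0.581  0.1099] [0.051 0.052] z95 0.0989
scn placed2 154 circ [0.5869 0.0145] 0.0216 rect [0.5881 0.014 ] [0.049 0.05 ] z95 0.0994
hub 266 [ 0.6418 -0.0928  0.1026] ((0.6390202641487122, -0.09203185141086578), (0.043028589338064194, 0.04059350863099098), 5.882814407348633) [0.1051 0.1085]
knob 43 [ 0.4696 -0.0372  0.0641] [[0.4564, -0.044, 0.0586], [0.4801, -0.0284, 0.0689]]
arms 214 [ 0.6494 -0.0965  0.0659] [[0.6005, -0.1336, 0.0533], [0.6849, -0.0509, 0.0716]]
```

View pics/st2.png

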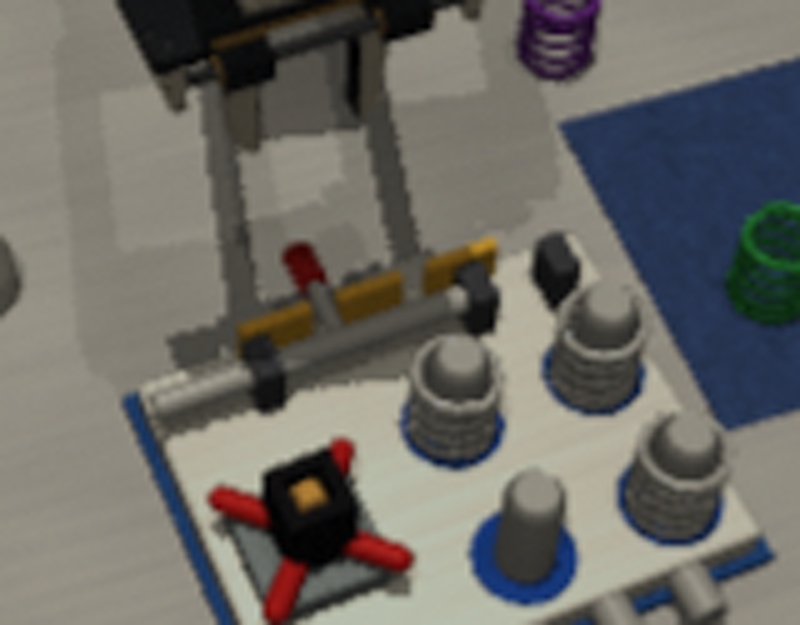

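The picture shows three springs down on their blue rings and the star home on the gearbox (hub top ≈ 0.106), with only the green spring left on the mat. The knob is at crop (305,265). I descend on it with the fingers straddling it.

apply_moves(
  twist=[
    [0,0,0],
    [0,0,0],
    [0,0,0],
    [0,0,0],
    [0,0,0],
    [0,0,0],
    [0,0,0],
    [0,0,0],
  ],
  travel=[
    [0.002,0.0005,-0.03],
    [0.002,0.0005,-0.06],
    [0.002,0.0005,-0.09],
    [0.002,0.0005,-0.115],
    [0.002,0.0005,-0.129],
    [0.002,0.0005,-0.129],
    [0.002,0.0005,-0.129],
    [0.002,0.0005,-0.129],
  ],
  grip=[62,62,62,62,62,62,62,62],
)

```text
t: 31.8
tcp_pos: [0.4674, -0.0367, 0.0526]
tool_rot: [0.001, -0.035, 0.999, -0.0]
wrist_force: [0.6, -0.7, 1.2]
gripper_width: 0.0573
```

apply_moves(
  twist=[
    [0,0,0],
    [0,0,0],
    [0,0,0],
    [0,0,0],
    [0,0,0],
    [0,0,0],
    [0,0,0],
    [0,0,0],
  ],
  travel=[
    [0,0,0],
    [0,0,0],
    [0,0,0],
    [0,0,0],
    [0,0,0],
    [0,0,0],
    [0,0,0],
    [0,0,0],
  ],
  grip=[5,5,5,5,5,5,5,5],
  grip_force=12,
)

```text
t: 32.47
tcp_pos: [0.4661, -0.0364, 0.0516]
tool_rot: [0.0, -0.035, 0.999, -0.0]
wrist_force: [-1.3, -0.7, 3.2]
gripper_width: 0.013
```

```bash
python3 fin.py kn.png | grep -v placed; python3 -c "
from rig import bot
q=bot.sense();print(q['gripper_width'],q['wrist_force'],q['moment'])"
```

```text
32.4667 [ 0.46614157 -0.03637074  0.05162692] [ 6.25958687e-05 -3.46692354e-02  9.99398837e-01 -7.50879759e-05]
hub 252 [ 0.638  -0.0929  0.1028] ((0.639184296131134, -0.0926939845085144), (0.03822365775704384, 0.03990888595581055), 4.7186970710754395) [0.1044 0.1083]
knob 1 [0.5336 0.6294 0.0165] [[0.5336, 0.6294, 0.0165], [0.5336, 0.6294, 0.0165]]
arms 210 [ 0.6332 -0.0897  0.0661] [[0.5961, -0.1326, 0.0593], [0.6775, -0.0502, 0.0716]]
hub 267 [ 0.642  -0.0929  0.1026] ((0.6392358541488647, -0.09209482371807098), (0.042268190532922745, 0.04072315990924835), 6.851571559906006) [0.1049 0.1086]
knob 27 [ 0.4731 -0.0353  0.0631] [[0.4592, -0.0418, 0.0547], [0.4799, -0.0278, 0.0679]]
arms 215 [ 0.6499 -0.0968  0.0658] [[0.5994, -0.1335, 0.0519], [0.6848, -0.0501, 0.071]]
0.012292442190997567 [-1.93568448  0.39269604  5.04444065] [ 0.06638423  0.344554   -0.01365673]
```

View pics/kn.png

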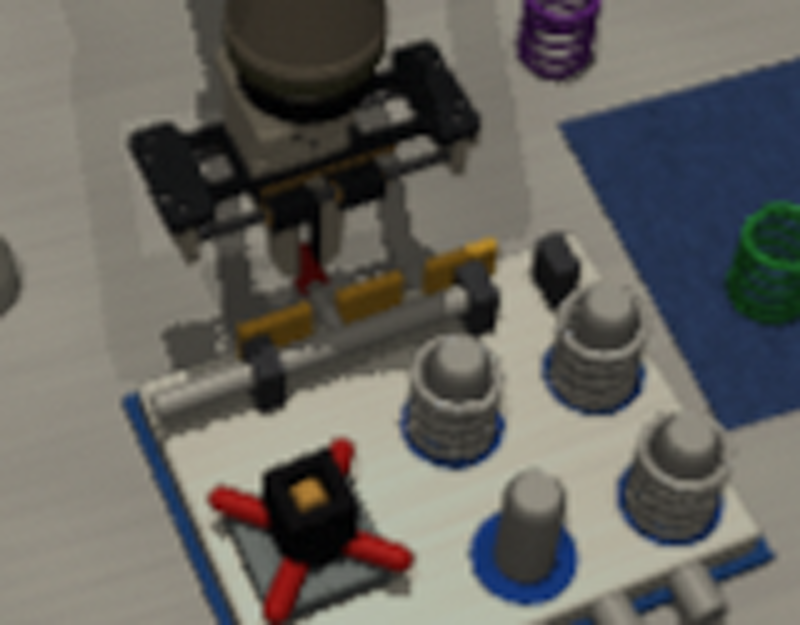

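The fingers straddle the red knob at crop (310,270), but the width reads 12 mm. I let it settle and see.

apply_moves(
  twist=[
    [0,0,0],
    [0,0,0],
    [0,0,0],
    [0,0,0],
  ],
  travel=[
    [0,0,0],
    [0,0,0],
    [0,0,0],
    [0,0,0],
  ],
  grip=[5,5,5,5],
)

```text
t: 32.9
tcp_pos: [0.4662, -0.0364, 0.0519]
tool_rot: [0.0, -0.035, 0.999, -0.0]
wrist_force: [-1.5, -0.4, 4.9]
gripper_width: 0.0123
```

apply_moves(
  twist=[
    [0,0,0],
    [0,0,0],
    [0,0,0],
    [0,0,0],
    [0,0,0],
    [0,0,0],
    [0,0,0],
  ],
  travel=[
    [0,0,0],
    [0,0,0],
    [0,0,0],
    [0.003,0,-0.003],
    [0.004,0,-0.006],
    [0.004,0,-0.006],
    [0.004,0,-0.006],
  ],
  grip=[45,45,45,45,45,45,45],
)

```text
t: 33.48
tcp_pos: [0.4697, -0.0362, 0.0449]
tool_rot: [-0.001, -0.035, 0.999, 0.0]
wrist_force: [0.2, 0.2, 0.4]
gripper_width: 0.0416
```

apply_moves(
  twist=[
    [0,0,0],
    [0,0,0],
    [0,0,0],
    [0,0,0],
    [0,0,0],
    [0,0,0],
    [0,0,0],
    [0,0,0],
  ],
  travel=[
    [0,0,0],
    [0,0,0],
    [0,0,0],
    [0,0,0],
    [0,0,0],
    [0,0,0],
    [0,0,0],
    [0,0,0],
  ],
  grip=[5,5,5,5,5,5,5,5],
)

```text
t: 34.15
tcp_pos: [0.4701, -0.0363, 0.0456]
tool_rot: [0.0, -0.035, 0.999, 0.0]
wrist_force: [0.7, 0.4, 0.1]
gripper_width: 0.0193
```

The grip is good now at 19.3 mm. I lift the handle along its arc to about 0.9 rad.

apply_moves(
  twist=[
    [0,0,0],
    [0,0,0],
    [0,0,0],
    [0,0,0],
    [0,0,0],
    [0,0,0],
    [0,0,0],
    [0,0,0],
  ],
  travel=[
    [0.0007,0,0.0087],
    [0.0026,0,0.0171],
    [0.0058,0.0004,0.0252],
    [0.01,0.0007,0.0327],
    [0.0156,0.001,0.0395],
    [0.0219,0.0015,0.0454],
    [0.0219,0.0015,0.0454],
    [0.0219,0.0015,0.0454],
  ],
  grip=[5,5,5,5,5,5,5,5],
)

```text
t: 34.82
tcp_pos: [0.4928, -0.0349, 0.0914]
tool_rot: [0.0, -0.035, 0.999, -0.0]
wrist_force: [-1.0, -0.2, 0.3]
gripper_width: 0.0043
```

```bash
python3 fin.py kn2.png | grep -v -e placed -e arms -e hub
```

```text
34.8167 [ 0.49276001 -0.03485303  0.09142405] [ 4.19478643e-04 -3.47703873e-02  9.99395232e-01 -1.17828839e-04]
knob 52 [ 0.463  -0.0371  0.0632] [[0.454, -0.0451, 0.0584], [0.4746, -0.0293, 0.067]]
knob 27 [ 0.4721 -0.039   0.0629] [[0.4575, -0.0444, 0.0584], [0.481, -0.0281, 0.0674]]
```

View pics/kn2.png

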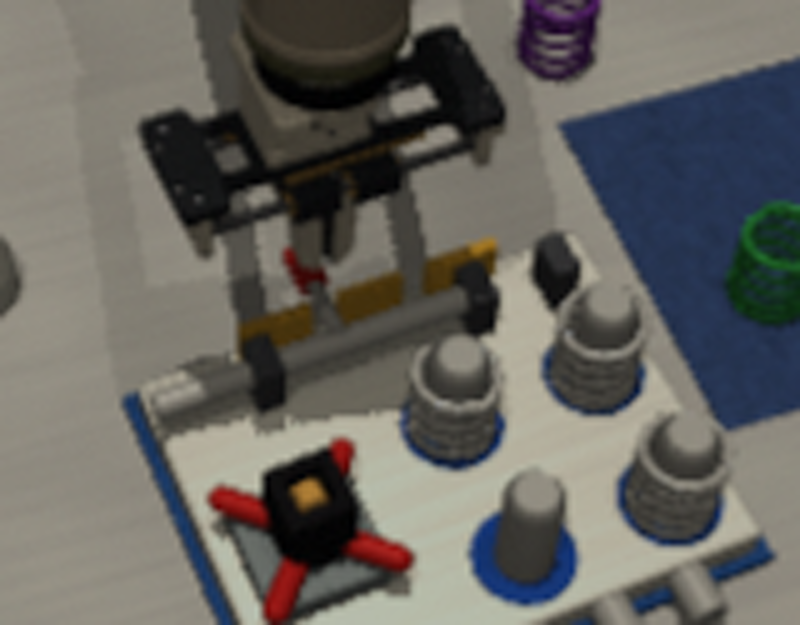

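It slipped out at the 12 N grip and the handle fell back into its notch, with the knob at (0.467,-0.037). I go back and regrip deeper and firmer.

apply_moves(
  twist=[
    [0,0,0],
    [0,0,0],
    [0,0,0],
    [0,0,0],
    [0,0,0],
    [0,0,0],
    [0,0,0],
    [0,0,0],
  ],
  travel=[
    [0,0,0],
    [0,0,0],
    [0,0,0],
    [0,0,0],
    [-0.023,-0.002,0],
    [-0.023,-0.002,-0.02],
    [-0.023,-0.002,-0.04],
    [-0.023,-0.002,-0.049],
  ],
  grip=[48,48,48,48,48,48,48,48],
)

```text
t: 35.58
tcp_pos: [0.4675, -0.0366, 0.0399]
tool_rot: [-0.001, -0.035, 0.999, 0.0]
wrist_force: [-0.7, -0.4, 0.1]
gripper_width: 0.0442
```

apply_moves(
  twist=[
    [0,0,0],
    [0,0,0],
    [0,0,0],
    [0,0,0],
    [0,0,0],
    [0,0,0],
    [0,0,0],
    [0,0,0],
  ],
  travel=[
    [0,0,0],
    [0,0,0],
    [0,0,0],
    [0,0,0],
    [0,0,0],
    [0,0,0],
    [0,0,0],
    [0,0,0],
  ],
  grip=[48,48,5,5,5,5,5,5],
  grip_force=40,
)

```text
t: 36.25
tcp_pos: [0.4696, -0.0368, 0.0425]
tool_rot: [0.001, -0.035, 0.999, -0.0]
wrist_force: [-0.2, 0.7, 2.8]
gripper_width: 0.0192
```

apply_moves(
  twist=[
    [0,0,0],
    [0,0,0],
    [0,0,0],
    [0,0,0],
  ],
  travel=[
    [0,0,0],
    [0,0,0],
    [0,0,0],
    [0,0,0],
  ],
  grip=[5,5,5,5],
)

```text
t: 36.58
tcp_pos: [0.4696, -0.0368, 0.0424]
tool_rot: [0.001, -0.035, 0.999, -0.0]
wrist_force: [1.4, 1.7, 5.5]
gripper_width: 0.0192
```

apply_moves(
  twist=[
    [0,0,0],
    [0,0,0],
    [0,0,0],
    [0,0,0],
    [0,0,0],
    [0,0,0],
  ],
  travel=[
    [0.0002,0,0.0045],
    [0.0007,0,0.0087],
    [0.0015,0,0.013],
    [0.0026,0,0.0171],
    [0.0026,0,0.0171],
    [0.0026,0,0.0171],
  ],
  grip=[5,5,5,5,5,5],
)

```text
t: 37.08
tcp_pos: [0.4709, -0.0367, 0.0585]
tool_rot: [-0.001, -0.035, 0.999, 0.0]
wrist_force: [-0.3, 0.2, -4.4]
gripper_width: 0.0187
```

apply_moves(
  twist=[
    [0,0,0],
    [0,0,0],
    [0,0,0],
    [0,0,0],
    [0,0,0],
    [0,0,0],
  ],
  travel=[
    [0.0015,0,0.004],
    [0.0032,0.0004,0.008],
    [0.0053,0.0005,0.012],
    [0.0075,0.0007,0.0156],
    [0.0075,0.0007,0.0156],
    [0.0075,0.0007,0.0156],
  ],
  grip=[5,5,5,5,5,5],
)

```text
t: 37.58
tcp_pos: [0.4801, -0.0362, 0.0757]
tool_rot: [0.001, -0.035, 0.999, -0.0]
wrist_force: [-0.5, -0.5, -0.4]
gripper_width: 0.0055
```

apply_moves(
  twist=[
    [0,0,0],
    [0,0,0],
    [0,0,0],
    [0,0,0],
    [0,0,0],
    [0,0,0],
  ],
  travel=[
    [0.0027,0.0002,0.0035],
    [0.0055,0.0004,0.0068],
    [0.0085,0.0006,0.01],
    [0.0118,0.0008,0.0127],
    [0.0118,0.0008,0.0127],
    [0.0118,0.0008,0.0127],
  ],
  grip=[5,5,5,5,5,5],
)

```text
t: 38.08
tcp_pos: [0.4913, -0.0353, 0.0876]
tool_rot: [0.0, -0.035, 0.999, -0.0]
wrist_force: [-0.2, -0.3, 0.0]
gripper_width: 0.0048
```

```bash
python3 fin.py kn3.png | grep -v -e placed -e arms -e hub
```

```text
38.0833 [ 0.49128901 -0.03533676  0.08756567] [ 2.05495506e-04 -3.47213696e-02  9.99397009e-01 -5.96755237e-05]
knob 46 [ 0.4618 -0.0377  0.0666] [[0.4538, -0.0451, 0.0584], [0.4719, -0.0293, 0.069]]
knob 23 [ 0.4734 -0.0395  0.0621] [[0.4597, -0.045, 0.0555], [0.481, -0.0286, 0.0655]]
```

It slipped again. Across the grasps, the width rises as I go lower (12 mm at z=0.052, 19.3 mm at 0.045), so only the fingertips' ends were catching the knob. I'll regrip about 13 mm lower.

apply_moves(
  twist=[
    [0,0,0],
    [0,0,0],
    [0,0,0],
    [0,0,0],
    [0,0,0],
    [0,0,0],
    [0,0,0],
    [0,0,0],
  ],
  travel=[
    [0,0,0],
    [0,0,0],
    [0,0,0],
    [0,0,0],
    [-0.021,-0.0015,0],
    [-0.021,-0.0015,-0.02],
    [-0.021,-0.0015,-0.04],
    [-0.021,-0.0015,-0.046],
  ],
  grip=[48,48,48,48,48,48,48,48],
)

```text
t: 38.85
tcp_pos: [0.4679, -0.0365, 0.0388]
tool_rot: [-0.002, -0.035, 0.999, 0.0]
wrist_force: [-0.6, -0.1, -0.4]
gripper_width: 0.0442
```

apply_moves(
  twist=[
    [0,0,0],
    [0,0,0],
    [0,0,0],
    [0,0,0],
    [0,0,0],
  ],
  travel=[
    [0,0,0],
    [0,0,-0.005],
    [0,0,-0.01],
    [0,0,-0.012],
    [0,0,-0.012],
  ],
  grip=[48,48,48,48,48],
)

```text
t: 39.27
tcp_pos: [0.47, -0.0368, 0.0292]
tool_rot: [-0.0, -0.035, 0.999, 0.0]
wrist_force: [0.0, -0.2, 0.2]
gripper_width: 0.0447
```

```bash
python3 fin.py kn4.png | grep -v -e placed -e arms -e hub
```

```text
39.2667 [ 0.4699618  -0.03678778  0.02923756] [-5.93552689e-05 -3.46801850e-02  9.99398459e-01  2.54134578e-05]
knob 41 [ 0.4709 -0.037   0.0639] [[0.4562, -0.0449, 0.057], [0.4822, -0.0286, 0.0678]]
```

View pics/kn4.png

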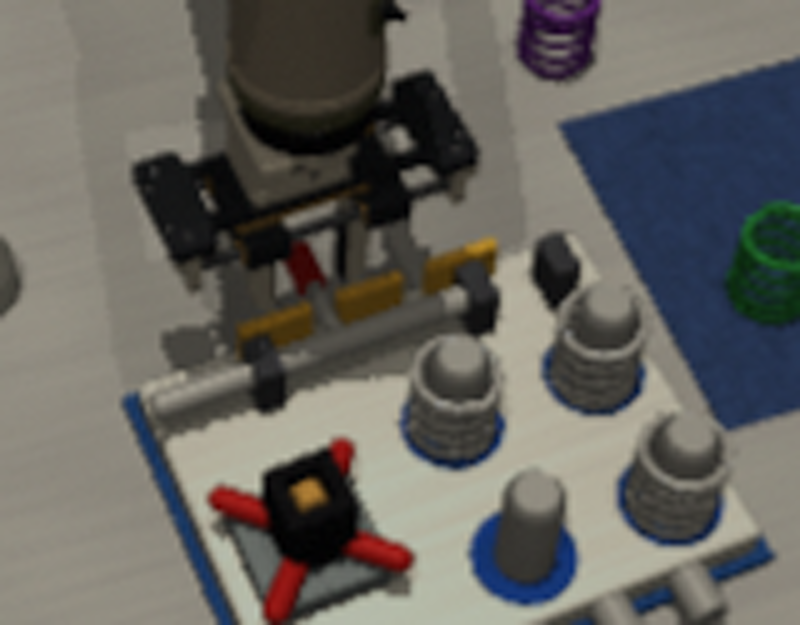

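The fingers now reach below the knob at crop (303,265). I grip with 45 N and lift.

apply_moves(
  twist=[
    [0,0,0],
    [0,0,0],
    [0,0,0],
    [0,0,0],
    [0,0,0],
    [0,0,0],
    [0,0,0],
    [0,0,0],
  ],
  travel=[
    [0,0,0],
    [0,0,0],
    [0,0,0],
    [0,0,0],
    [0,0,0],
    [0,0,0],
    [0,0,0],
    [0,0,0],
  ],
  grip=[5,5,5,5,5,5,5,5],
  grip_force=45,
)

```text
t: 40.03
tcp_pos: [0.47, -0.0368, 0.0294]
tool_rot: [0.0, -0.035, 0.999, -0.0]
wrist_force: [-0.4, 0.0, 0.8]
gripper_width: 0.0187
```

apply_moves(
  twist=[
    [0,0,0],
    [0,0,0],
    [0,0,0],
    [0,0,0],
    [0,0,0],
    [0,0,0],
  ],
  travel=[
    [0.0002,0,0.0045],
    [0.0007,0,0.0087],
    [0.0015,0,0.013],
    [0.0026,0,0.0171],
    [0.0026,0,0.0171],
    [0.0026,0,0.0171],
  ],
  grip=[5,5,5,5,5,5],
)

```text
t: 40.53
tcp_pos: [0.472, -0.0367, 0.0464]
tool_rot: [-0.001, -0.035, 0.999, 0.0]
wrist_force: [-0.9, 1.5, -3.6]
gripper_width: 0.0187
```

apply_moves(
  twist=[
    [0,0,0],
    [0,0,0],
    [0,0,0],
    [0,0,0],
    [0,0,0],
    [0,0,0],
  ],
  travel=[
    [0.0015,0,0.004],
    [0.0032,0.0004,0.008],
    [0.0053,0.0005,0.012],
    [0.0075,0.0007,0.0156],
    [0.0075,0.0007,0.0156],
    [0.0075,0.0007,0.0156],
  ],
  grip=[5,5,5,5,5,5],
)

```text
t: 41.03
tcp_pos: [0.48, -0.0361, 0.0623]
tool_rot: [-0.0, -0.035, 0.999, -0.0]
wrist_force: [-3.8, 0.5, -3.0]
gripper_width: 0.0189
```

apply_moves(
  twist=[
    [0,0,0],
    [0,0,0],
    [0,0,0],
    [0,0,0],
    [0,0,0],
    [0,0,0],
  ],
  travel=[
    [0.0027,0.0002,0.0035],
    [0.0055,0.0004,0.0068],
    [0.0085,0.0006,0.01],
    [0.0118,0.0008,0.0127],
    [0.0118,0.0008,0.0127],
    [0.0118,0.0008,0.0127],
  ],
  grip=[5,5,5,5,5,5],
)

```text
t: 41.53
tcp_pos: [0.4923, -0.0352, 0.0751]
tool_rot: [0.0, -0.035, 0.999, -0.0]
wrist_force: [-2.8, -0.3, -3.3]
gripper_width: 0.0188
```

```bash
python3 fin.py kn5.png | grep -v -e placed -e arms -e hub
```

```text
41.5333 [ 0.4923091  -0.0352481   0.07513877] [ 3.24982268e-04 -3.47531779e-02  9.99395873e-01 -4.73575480e-06]
knob 35 [ 0.4907 -0.0334  0.0996] [[0.4832, -0.0407, 0.0878], [0.4995, -0.0275, 0.1087]]
```

The handle is up at about 0.9 rad. I raise it a bit more to clear the fingertips over the comb, then slide 60 mm along head +y.

apply_moves(
  twist=[
    [0,0,0],
    [0,0,0],
    [0,0,0],
    [0,0,0],
    [0,0,0],
  ],
  travel=[
    [0.0035,0.0003,0.0026],
    [0.0065,0.0005,0.0045],
    [0.009,0.0006,0.006],
    [0.009,0.0006,0.006],
    [0.009,0.0006,0.006],
  ],
  grip=[5,5,5,5,5],
)

```text
t: 42.05
tcp_pos: [0.501, -0.0346, 0.0808]
tool_rot: [0.0, -0.035, 0.999, 0.0]
wrist_force: [-4.2, 0.7, -4.1]
gripper_width: 0.0189
```

apply_moves(
  twist=[
    [0,0,0],
    [0,0,0],
    [0,0,0],
    [0,0,0],
    [0,0,0],
    [0,0,0],
    [0,0,0],
    [0,0,0],
  ],
  travel=[
    [-0.0007,0.01,0],
    [-0.0014,0.02,0],
    [-0.0021,0.03,0],
    [-0.0028,0.04,0],
    [-0.0035,0.05,0],
    [-0.0042,0.06,0],
    [-0.0042,0.06,0],
    [-0.0042,0.06,0],
  ],
  grip=[5,5,5,5,5,5,5,5],
)

```text
t: 42.72
tcp_pos: [0.4965, 0.0266, 0.0807]
tool_rot: [-0.0, -0.035, 0.999, 0.0]
wrist_force: [-3.2, 1.9, -4.7]
gripper_width: 0.0189
```

```bash
python3 fin.py kn5.png | grep -v -e placed -e arms -e hub
```

```text
42.7167 [0.49651407 0.02659061 0.08072448] [-1.21759474e-05 -3.54849524e-02  9.99370106e-01  4.57664551e-04]
knob 27 [0.4956 0.0289 0.1058] [[0.4864, 0.0235, 0.0946], [0.5017, 0.0351, 0.1156]]
```

View pics/kn5.png

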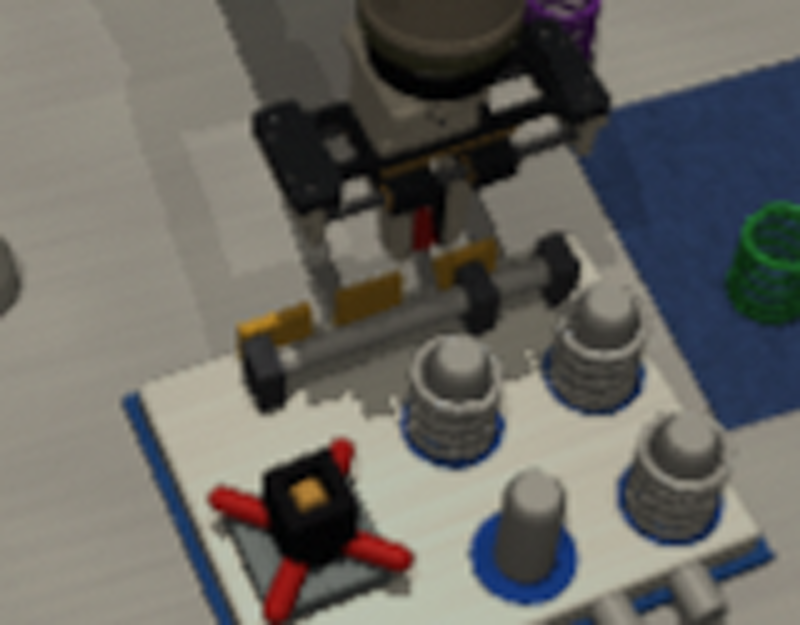

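The bolt has gone into the keeper at crop (555,265), with the handle over the second notch at (425,235). I lower it along the reverse arc.

apply_moves(
  twist=[
    [0,0,0],
    [0,0,0],
    [0,0,0],
    [0,0,0],
    [0,0,0],
    [0,0,0],
    [0,0,0],
    [0,0,0],
  ],
  travel=[
    [-0.0045,-0.0007,-0.003],
    [-0.009,-0.001,-0.006],
    [-0.0133,-0.0013,-0.01],
    [-0.017,-0.0015,-0.0143],
    [-0.0208,-0.0018,-0.0187],
    [-0.0235,-0.002,-0.0225],
    [-0.0235,-0.002,-0.0225],
    [-0.0235,-0.002,-0.0225],
  ],
  grip=[5,5,5,5,5,5,5,5],
)

```text
t: 43.48
tcp_pos: [0.4746, 0.0228, 0.0591]
tool_rot: [0.002, -0.034, 0.999, -0.0]
wrist_force: [5.1, 0.6, 2.4]
gripper_width: 0.0192
```

apply_moves(
  twist=[
    [0,0,0],
    [0,0,0],
    [0,0,0],
    [0,0,0],
    [0,0,0],
    [0,0,0],
    [0,0,0],
    [0,0,0],
  ],
  travel=[
    [-0.0025,0,-0.006],
    [-0.0048,0,-0.0118],
    [-0.0059,0,-0.0159],
    [-0.0067,0,-0.0202],
    [-0.0072,0,-0.0245],
    [-0.0074,0,-0.0289],
    [-0.0074,0,-0.0289],
    [-0.0074,0,-0.0289],
  ],
  grip=[5,5,5,5,5,5,5,5],
)

```text
t: 44.15
tcp_pos: [0.4665, 0.0228, 0.031]
tool_rot: [0.001, -0.035, 0.999, -0.0]
wrist_force: [-5.2, -0.9, 19.7]
gripper_width: 0.0188
```

apply_moves(
  twist=[
    [0,0,0],
    [0,0,0],
    [0,0,0],
    [0,0,0],
    [0,0,0],
    [0,0,0],
    [0,0,0],
    [0,0,0],
  ],
  travel=[
    [0,0,0],
    [0,0,0],
    [0,0,0],
    [0,0,0],
    [0,0,0],
    [0,0,0.03],
    [0,0,0.06],
    [0,0,0.09],
  ],
  grip=[48,48,48,48,48,48,48,48],
)

```text
t: 44.82
tcp_pos: [0.4645, 0.0234, 0.1194]
tool_rot: [-0.001, -0.035, 0.999, 0.0]
wrist_force: [1.5, 0.1, 0.5]
gripper_width: 0.0444
```

apply_moves(
  twist=[
    [0,0,0],
    [0,0,0],
    [0,0,0],
    [0,0,0],
    [0,0,0],
    [0,0,0],
    [0,0,0],
  ],
  travel=[
    [0,0,0.03],
    [-0.02,0,0.06],
    [-0.05,0,0.09],
    [-0.08,0,0.1],
    [-0.08,0,0.1],
    [-0.08,0,0.1],
    [-0.08,0,0.1],
  ],
  grip=[48,48,48,48,48,48,48],
)

```text
t: 45.4
tcp_pos: [0.3858, 0.0233, 0.2189]
tool_rot: [0.0, -0.035, 0.999, -0.0]
wrist_force: [0.2, -0.8, 0.1]
gripper_width: 0.0447
```

```bash
python3 fin.py end.png; python3 -c "
from w import *
s=snap('scene');save(s,'endfull.png',None,1.5)"
```

```text
45.4 [0.38582512 0.02328684 0.21886167] [ 1.03638423e-04 -3.46316717e-02  9.99400138e-01 -2.06290075e-05]
top placed0 179 circ [0.6747 0.1168] 0.0214 rect [0.6746 0.1165] [0.052 0.049] z95 0.0994
top placed1 164 circ [0.5817 0.108 ] 0.0226 rect [0.5804 0.1077] [0.05  0.053] z95 0.0988
top placed2 181 circ [0.5884 0.0143] 0.0228 rect [0.5888 0.0144] [0.052 0.053] z95 0.0982
hub 253 [ 0.6381 -0.0929  0.1027] ((0.6392485499382019, -0.09307779371738434), (0.03841805458068848, 0.04038476198911667), 5.153352737426758) [0.1042 0.1081]
arms 208 [ 0.6329 -0.0903  0.0661] [[0.5963, -0.1327, 0.0598], [0.6784, -0.0501, 0.0722]]
scn placed0 145 circ [0.6738 0.1168] 0.0219 rect [0.6741 0.1162] [0.05  0.051] z95 0.0981
scn placed1 127 circ [0.5788 0.1083] 0.0217 rect [0.5804 0.1073] [0.052 0.051] z95 0.0982
scn placed2 150 circ [0.5868 0.0145] 0.0218 rect [0.5879 0.014 ] [0.049 0.052] z95 0.0973
hub 266 [ 0.642  -0.0927  0.1026] ((0.6391595602035522, -0.09246625006198883), (0.04203854128718376, 0.04121997207403183), 7.646854400634766) [0.1047 0.1087]
knob 48 [0.4653 0.0216 0.0634] [[0.4521, 0.0146, 0.0575], [0.4771, 0.0319, 0.0678]]
arms 214 [ 0.6493 -0.0962  0.0657] [[0.6002, -0.1337, 0.0529], [0.6845, -0.0503, 0.0711]]
```

View pics/end.png

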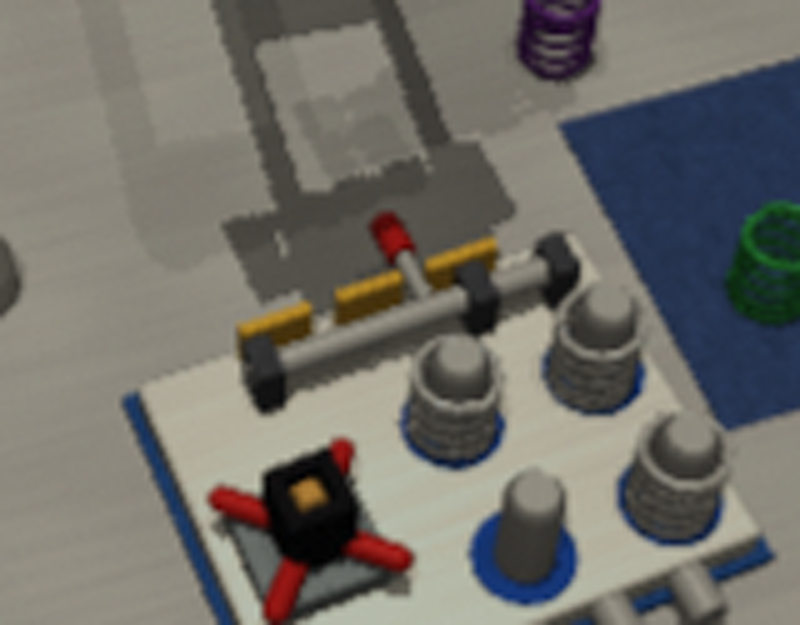

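View pics/endfull.png

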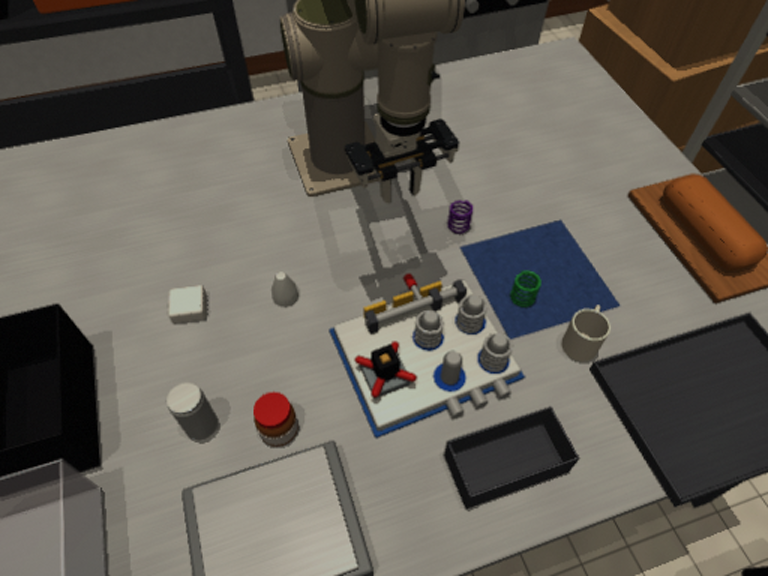

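The final pictures show the handle in the far notch at crop (392,238). All three springs and the star are seated, the mat holds only the green spring, and the bystanders look unmoved. I hand the job in.

```bash
python3 -c "
from rig import bot
print(bot.finish_job())"
```

```text
the job is handed in; nothing more can be done
None
```

The refit is done and handed in at about 45 s of robot time. All three steel springs are on the near-left, near-right and far-left rods, the star handle is home on the shaft, and the bolt was locked last.

- **Springs:** both cameras show each one on its rod and down on the plate, and each touched down at the expected height.
- **Star:** it met about 15 N of resistance with no further travel. Its hub top is at about 0.106 m, which matches fully seated.
- **Bolt:** the grip moved about 59 mm along the bolt and is back at its starting height, down in the far notch.
- **Everything else:** the green and purple springs and the other items look unmoved in the final picture.

Some things did not go cleanly:
- **First spring:** my first grip on it was off-centre, so I set it down and regripped.
- **Bolt handle:** it slipped out of the grip twice and fell back into its starting notch, until I gripped about 13 mm lower and harder.
- **Near-left spring:** it reads about 1.5 mm to one side since the bolt work, still within its play on the rod.
- **Camera agreement:** the two cameras differ by up to about 3 mm in x, so I averaged them or used the same camera for both parts.

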